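Scan the weld beads of test coupons in the inspection jig

TASK

Swing the jig's sheet-metal cover up and back past upright until it rests open on its stop by itself, and push each weld coupon that lies in front of it along the table, straight ahead between the jig's end blocks, until it lies fully home and square against the fence. Then take the pencil probe from its stand and run its tip slowly and steadily, about 2 cm a second, along the whole weld bead of each coupon, just over the bead or touching it lightly, beginning at the end nearest the robot: first the coupon with the straight bead, then the slanting one, then the L-shaped one, whichever of them are there. Last, put the probe back upright in its stand, and leave the cover open, the coupons home and the other things on the table where they are.

Things in the scene. Friction and masses are not known exactly. Their poses are not given: they have to be found in the camera images.
- jig: Fixed aluminium jig facing the robot, yaw -0.65 to -0.5 rad. Origin: on the table at the middle of the front face of its fence; +x away from the robot, through the fence, y along it, z up. Fence 236 mm long, 24 high, 18 thick; end blocks 14 mm high stand before it at y = +-106 mm (16 wide, reaching to x = -33 mm). Home: a coupon's far edge flat on the fence (its origin at x = -25 mm, y within 80 mm)
- cover (a joint): Hinge of the jig's grey sheet-metal cover (208 mm wide, 0.2 kg), which when closed lies level before the fence, 36 mm up. 0 = closed, 1.57 = upright, 2.1 = leaning back on its stop. No spring: by its weight it falls shut below about 1.57; past that it falls on to the back stop and stays. It swings up and away from the robot.
- cover_hinge (a point): Middle of the cover's hinge axis, which runs along the jig's y: at x = 10 mm, z = 36 mm in the jig's frame.
- cover_rod (a point): Middle of the cover's handle, a round steel rod of 12 mm diameter along the jig's y, free for 92 mm between its two brackets and 40 mm clear of the cover's edge; 114 mm from the hinge axis. Closed it lies 36 mm above the table, on the robot's side. It may turn between pads that pinch it.
- coupon_straight: Welded steel test coupon, 50 mm (its x) by 42 mm (its y) by 12 mm high, 0.3 kg, with a straight (along the middle, parallel to its x) weld bead on top (bead 1.5 mm proud, 5 mm wide). Origin: centre of its underside; z up. Starts flat, 145 to 175 mm before the fence near y = -72, 0 or 72 mm (any of these), +x to the fence within 0.3 rad. May be absent.
- coupon_slant: Welded steel test coupon, 50 mm (its x) by 42 mm (its y) by 12 mm high, 0.3 kg, with a straight but slanting weld bead on top (bead 1.5 mm proud, 5 mm wide). Origin: centre of its underside; z up. Starts flat, 145 to 175 mm before the fence near y = -72, 0 or 72 mm (any of these), +x to the fence within 0.3 rad. May be absent.
- coupon_elbow: Welded steel test coupon, 50 mm (its x) by 42 mm (its y) by 12 mm high, 0.3 kg, with a right-angled, L-shaped weld bead on top (bead 1.5 mm proud, 5 mm wide). Origin: centre of its underside; z up. Starts flat, 145 to 175 mm before the fence near y = -72, 0 or 72 mm (any of these), +x to the fence within 0.3 rad. May be absent.
- probe: Wireless pencil probe, loose, 0.12 kg, standing upright, point down, in its stand. Origin: the very tip; z points up along the probe to the handle. Round shaft of 12 mm diameter from the tip up to 62 mm, where a flat collar of 36 mm diameter, 5 mm thick, begins; above it a square handle 24 by 24 mm (sides along its x and y) from 67 to 137 mm; top at 139 mm.
- stand_hole (a point): Centre of the 24 by 24 mm square hole in the top plate of the fixed probe stand (75 mm square foot), on the plate's upper side 75 mm above the table. The probe hangs through it by its collar, which rests on the plate; its tip is then 13 mm above the table, 5 mm above the foot.
- straight_a (a point): Point on top of the straight bead: start of the bead, at the end nearest the robot; at x = -19 mm, y = 0 mm, z = 13.5 mm in its coupon's frame. The bead runs in straight lines from a to b to c.
- straight_b (a point): Point on top of the straight bead: middle of the bead; at x = 0 mm, y = 0 mm, z = 13.5 mm in its coupon's frame. The bead runs in straight lines from a to b to c.
- straight_c (a point): Point on top of the straight bead: far end of the bead; at x = 19 mm, y = 0 mm, z = 13.5 mm in its coupon's frame. The bead runs in straight lines from a to b to c.
- slant_a (a point): Point on top of the slant bead: start of the bead, at the end nearest the robot; at x = -19 mm, y = -13 mm, z = 13.5 mm in its coupon's frame. The bead runs in straight lines from a to b to c.
- slant_b (a point): Point on top of the slant bead: middle of the bead; at x = 0 mm, y = 0 mm, z = 13.5 mm in its coupon's frame. The bead runs in straight lines from a to b to c.
- slant_c (a point): Point on top of the slant bead: far end of the bead; at x = 19 mm, y = 13 mm, z = 13.5 mm in its coupon's frame. The bead runs in straight lines from a to b to c.
- elbow_a (a point): Point on top of the elbow bead: start of the bead, at the end nearest the robot; at x = -19 mm, y = -11 mm, z = 13.5 mm in its coupon's frame. The bead runs in straight lines from a to b to c.
- elbow_b (a point): Point on top of the elbow bead: corner of the L, where the bead turns; at x = 9 mm, y = -11 mm, z = 13.5 mm in its coupon's frame. The bead runs in straight lines from a to b to c.
- elbow_c (a point): Point on top of the elbow bead: end of the bead's second leg (nearer the coupon's +y side); at x = 9 mm, y = 14 mm, z = 13.5 mm in its coupon's frame. The bead runs in straight lines from a to b to c.
- loupe: Black eyepiece loupe, 36 mm across and 36 mm high; a bystander. Origin: centre of its underside.
- bottle_1: Small dropper bottle, 33 mm across, 102 mm high; a bystander. Origin: centre of its underside.
- ref_block_2: Oblong steel reference block, 35 x 60 x 10 mm; a bystander. Origin: centre of its underside.
- specimen_04: Round black mounted specimen, 30 mm across, 18 mm high; a bystander. Origin: centre of its underside.
Things that resemble listed ones, but are neither listed nor needed, are in the scene too. What is shaped like the coupon_elbow but purple is not meant.

How it is judged:
By the outcome, as a careful person would: the job done as asked, in the order asked, and still so for the second after the job is handed in, with the robot touching nothing.
Of coupon_straight, coupon_slant, coupon_elbow only 2 to 3 are there at a start; the rules pass over those that are not, and their reading is None.
At some moment in a run one of coupon_straight, coupon_slant, coupon_elbow may be knocked a few centimetres aside while the robot is not near it.
It also fails if it takes over 210 s, if anything falls off the work surface, if the arm or the gripper's body presses on something with over 40 N, if the wrist force passes 120 N, or if a joint passes its speed limit or range.

ROBOT

A 6-joint arm with a two-finger parallel gripper is mounted at the origin on a cart in front of the work surface, level with it; the furniture and walls round the work are solid. World frame = base frame: x ahead of the robot, y to its left, z up, the work surface at z = 0. Lengths are in m, angles in rad, forces in N, time in s.
With the tool pointing down it reaches from about 0.35 to 0.775 m from the base axis. Payload 7.3 kg.
Tool frame: the origin (TCP) lies at the very end of the fingers, on their centre line; the grasp point (between the pads) lies 19 mm behind it; z points along the fingers, y is the line along which they close (so a half turn about z gives the same grasp; the last joint's range is limited). The gripper opens to 92 mm and grips with 3 to 60 N. Pads are 19 mm wide; open, the fingers measure 130 mm over their backs; the gripper's body (75 mm by 190 mm) begins 47 mm behind the grasp point.
Start: joints at [-1.315, 0.342, 1.524, -0, 1.275, -0.146], TCP at [0.205, -0.483, 0.227] pointing down, gripper open.
Joint ranges: [-2.53, 2.53], [-0.77, 2.02], [0.04, 2.7], [-1, 4.14], [0.28, 2.66], [-3.11, 3.11]. Speed limits (rad/s): [2.57, 2.57, 3.14, 3.14, 3.14, 3.14].

INTERFACE

Orientations are given as [roll, pitch, yaw] about the fixed x, y, z axes, in that order (R = Rz(yaw) Ry(pitch) Rx(roll)).
In Python, from cell import robot, read_camera, get_calibration gives the robot as it stands. The module is installed in compiled form; this text tells all that it offers.
- The arm moves only by the tool send_rows, never from a script. Its argument "plan" is a list of rows, each a list of 2 entries, a list of its own where there are three numbers: the shift along the tool's x, y, z as a fraction of full scale, then the turn, a rotation vector about the tool's x, y, z as a fraction of full scale. A call has exactly 10 rows; each row shifts and turns the commanded pose from where the row before left it, along the tool's axes as they then stand; what a row does not reach is not made up. Full scale, the value 1, is 0.025 m for a shift and 90 degrees for a turn. A row lasts 1/8 s, in which the tool goes at most 62.5 mm and 10.7 degrees, less where a joint would pass 70% of its speed; a pose out of reach is approached as far as the arm can. A call with a number of a shift or a turn outside -1 to 1 is refused whole. A call with a gripper value outside its range is refused whole. "gripper" is the opening, from -1 (shut) to 1 (fully open), so that 0 is half open, set as the call begins (left out, the last holds). The fingers move at their own pace and stop on an object; "force" is the grip in N (left out, the last holds). Time passes only in rows, so rows that do not move let the fingers close, or fill a call up. It gives the time, the measured TCP pose, the force, the opening and the grip force at its end, in the units of the state.
- robot.observe(): the state, without advancing time (a new reading comes with each control period).
- read_camera(name): name is "scene" or "top"; returns (picture, depth): 420x560x3 uint8, blue, green, red; 420x560 float32, m along the optical axis (not along the pixel's ray), 0 where there is no reading.
- get_calibration(name): a dict with "intrinsics" (3x3 intrinsics, pixels), "dist_coeffs" ([k1, k2, p1, p2, k3] as OpenCV has them; the pictures are not rectified), "rvec" (rotation vector, rad) and "tvec" (3), from world to camera coordinates, as OpenCV has them. Camera axes: x right, y down, z forward; pixel columns grow to the right and rows downward; lengths in m; the calibration is good to about 2 mm. A picture is of the moment at which its call begins. get_calibration takes no time and is no camera call.
- robot.hand_in(): hands the job in; it is judged then, once.
The state is a dict: "time": time; "qpos": joint angles; "qvel": joint speeds; "joint_efforts": joint torques, N m; "tool_pos": TCP position; "tool_rot": TCP orientation; "contact_force": force on the tool from outside, world axes, zero at the start; "torque": the same for the moment, N m; "opening": finger opening in m; "grip_force": force on a finger pad.
Only numpy, scipy, OpenCV 4.12 (cv2) and the standard library are available. Lean on these libraries where they do the work, as an engineer would, in place of code of your own. Each camera call takes 0.05 s, during which the arm holds its last target. There are 200 camera calls.

## Working session

There is one attempt and no reset: what is moved stays moved. The work goes in short steps, Python scripts to look and compute and a tool call to move; the robot and the scene stay as the last step left them, time stands still between calls to the robot, and variables do not carry over. Pictures are saved under pics/ and viewed, at most 14 in all, crops included, and the job is handed in when it is done.

Besides the shell and the picture viewer there is one more tool, called after "Request:" as name(argument=value, ...), one argument or row to a line, values as JSON. send_rows: Moves the arm, as the interface text tells. Shift numbers are shares of 0.025 m and turn numbers shares of 90 degrees, none past 1 either way. Its arguments: {"type":"object","properties":{"plan":{"type":"array"},"gripper":{"type":"number"},"force":{"type":"number"}},"required":["plan"]}

```bash
mkdir -p pics; ls; cat > h.py <<'E'
import numpy as np, cv2
from cell import robot, read_camera, get_calibration
from scipy.spatial.transform import Rotation as R
def cal(n):
    c=get_calibration(n); return np.array(c["intrinsics"]),np.array(c["dist_coeffs"]),cv2.Rodrigues(np.array(c["rvec"],float))[0],np.array(c["tvec"],float).ravel()
def ray(n,uv,z):
    K,D,Rm,t=cal(n); p=cv2.undistortPoints(np.array(uv,float).reshape(-1,1,2),K,D).reshape(-1,2)
    d=np.c_[p,np.ones(len(p))]@Rm; o=-Rm.T@t
    return o+d*((z-o[2])/d[:,2])[:,None]
def proj(n,P):
    K,D,Rm,t=cal(n); return cv2.projectPoints(np.array(P,float).reshape(-1,1,3),cv2.Rodrigues(Rm)[0],t,K,D)[0].reshape(-1,2)
def cloud(n,dep):
    K,D,Rm,t=cal(n); h,w=dep.shape; v,u=np.mgrid[:h,:w]
    p=cv2.undistortPoints(np.stack([u,v],-1).astype(float).reshape(-1,1,2),K,D).reshape(-1,2)
    X=np.c_[p,np.ones(len(p))]*dep.reshape(-1,1); W=(X-t)@Rm; W[dep.ravel()==0]=np.nan
    return W.reshape(h,w,3)
def snap(n,f):
    im,d=read_camera(n); cv2.imwrite(f"pics/{f}.png",im); np.save(f"pics/{f}.npy",d); return im,d
E
python3 - <<'E'
from h import *
for n in("scene","top"):
    snap(n,n+"0"); K,D,Rm,t=cal(n); print(n,-Rm.T@t,Rm[2],K[0,0])
s=robot.observe(); print(s)
E
```

```text
pics
scene [-0.19180504 -0.59012205  1.11842095] [ 0.5225964   0.39433223 -0.7559068 ] 393.95192359546144
top [ 0.4415228  -0.06329276  1.18167808] [ 0.11515112 -0.0011733  -0.99334729] 403.7459396248872
{'time': 0.1, 'qpos': array([-1.31502017e+00,  3.42662666e-01,  1.52491656e+00,  1.40705722e-05,
        1.27535148e+00, -1.46005351e-01]), 'qvel': array([-4.05744157e-05, -2.54735608e-04, -2.67228246e-03, -1.23211933e-04,
        9.69324170e-04, -7.63883339e-04]), 'joint_efforts': array([ 1.34532656e-03, -4.32002413e+01, -2.44695532e+01,  7.18681561e-02,
        5.26840962e-02, -4.20580682e-05]), 'tool_pos': array([ 0.20523937, -0.48284516,  0.22611117]), 'tool_rot': array([-3.14027079e+00, -2.07981829e-04,  4.01777261e-01]), 'contact_force': array([ 0.13818003, -0.58068541, -0.49415766]), 'torque': array([ 0.01311633,  0.03563572, -0.02946021]), 'grip_force': 0.0, 'opening': 0.09170093482775028}
```

View pics/top0.png

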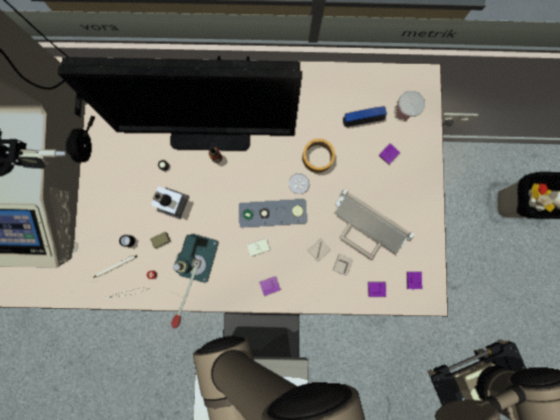

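View pics/scene0.png

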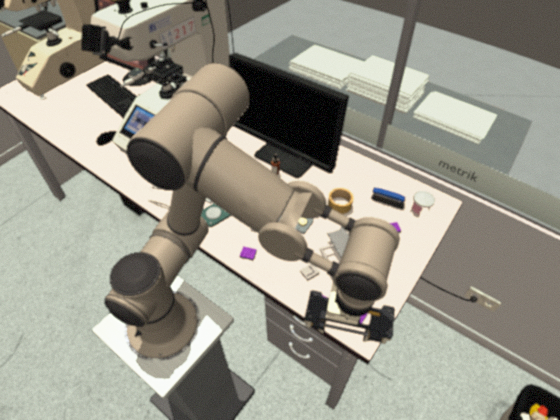

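Top view shows the jig at about (373,222) with the rod at (361,243), two grey coupons at (319,250) and (342,265), and purple decoys. A stand-like object is at (170,202). The scene view is mostly hidden by the arm. Next I'll look at close crops.

```bash
python3 - <<'E'
from h import *
im=cv2.imread("pics/top0.png"); d=np.load("pics/top0.npy")
a=cv2.resize(im[180:300,300:430],None,fx=4.6,fy=4.6,interpolation=cv2.INTER_CUBIC)
b=cv2.resize(im[180:300,140:190],None,fx=4.6,fy=4.6,interpolation=cv2.INTER_CUBIC)
cv2.imwrite("pics/c0.png",cv2.resize(np.hstack([b,a]),(800,533)))
W=cloud("top",d)
for u,v in [(170,202),(165,200),(175,210),(160,195),(361,243),(373,222),(319,250),(342,265),(319,235),(299,184),(390,154)]: print(u,v,W[v,u].round(4))
np.set_printoptions(linewidth=200)
print((W[185:225:2,148:194:2,2]*1000).round())
E
```

```text
170 202 [0.5803 0.2313 0.0768]
165 200 [0.5804 0.2343 0.1166]
175 210 [0.5587 0.2172 0.0734]
160 195 [0.5894 0.2399 0.1454]
361 243 [ 0.4807 -0.3124 -0.0031]
373 222 [ 0.5399 -0.3391  0.0341]
319 250 [ 0.4577 -0.1881  0.0103]
342 265 [ 0.416  -0.2554  0.0055]
319 235 [ 5.015e-01 -1.888e-01  1.000e-04]
299 184 [ 0.6521 -0.1284 -0.0031]
390 154 [ 0.7454 -0.3967  0.0118]
[[ -3.   1.  -0.  -0.  -1.  -4.  -3.  -2.  -6.   0.   1.   1.  -4.  -3.   2.   0.  -2.  -5.   2.   4.   2.  -2.  -2.]
 [  2.  -1.  nan  -1.  -4.  77.  -1.  -2.  -0.  -2.  -3.   0.  -2.  -2.  -4.  -2.  -4.  -1.  -4.   2.  -0.  -6.   1.]
 [ -6.  -2.   1.   1.  -0.  73.  74.  75.  74.   9.   6.   7.   0.  -4.   2.   1.  -3.  -1.   0.   0.   2.  -5.  -1.]
 [  0.  -1.  -3.  -3.   2.  71.  74.  75.  77.  73.  75.  74.   4.   4.   4.  -1.  -1.  -3.  -4.  -3.   0.  -1.  -2.]
 [ -5.  -1.   3.   1. 149. 145. 147.  74.  73.  74.  76.  74.  76.  75.  74.   7.   8.  -2.  -4.   0.  -1.  -4.   1.]
 [ -1.  -5.  -2. 146. 149. 150. 145. 143. 140.  81.  81.  72.  76.  71.  72.  75.  72.   4.   5.   5.  -1.   0.  -1.]
 [ -0.  -3.   0. 147.
[... 931 characters left out ...]
 1.  -8.  -1.  -1.   1.   0.   4.   5.   8.   8.   4.   6.  71.  62.  38.  21.   5.  -7.  -4.  -2.  -1.   1.]
 [ -2.  -0.  -4.   3.   1.   0.  -2.  -0.  -0.  -2.  -3.   6.   3.   3.   9.   7.   3.  -5.  -0.  -1.  -1.  -2.  -0.]
 [  0.  -4.   1.   2.  -4.  -1.  -3.   1.  -5.  -3.  -5.   0.   1.  -3.   9.   4.   6.  -2.  -1.  -3.  -5.  -2.  -2.]
 [  2.   3.  -0.   0.  -2.  -3.  -2.  -0.  -2.   0.   4.  -1.  -3.  -3.  -3.  -7.  -0.  -4.  -1.  -6.  -3.   3.   1.]
 [ -4.  -1.  -1.   0.   1.  -1.  -1.  -2.   2.   1.  -2.   0.  -4.  -1.   1.  -3.  -1.   1.   1.   1.   1.  -2.   1.]
 [ -1.  -4.  -6.  -3.  -2.  -4.  -4.  -2.  -0.  -3.   0.   3.   2.   0.  -0.  -5.   1.  -2.  -3.  -1.   2.  -5.   1.]]
```

View pics/c0.png

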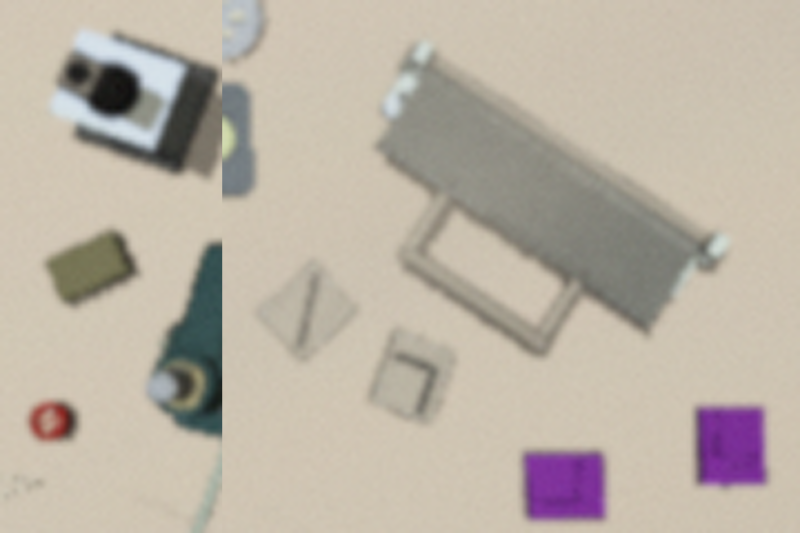

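The crop shows the stand with the probe at left: handle top near (156,196), collar near (165,201). The right-hand part shows the jig, with brackets from about (345,222).

What could be mistaken for what:
- **Slant coupon:** the diamond at (319,250). Its bead lies about 0.6 rad off its sides, so it is the slant, not the straight one.
- **Elbow coupon:** the grey L at (342,265). The purple ones at (377,289), (414,281), (390,154) and (270,286) are not meant.
- **Straight coupon:** absent.
- **Probe stand:** the white plate at (170,202), not the microscope at (195,258).

```bash
cat >> h.py <<'E'
def rect(n,mask,z):
    c=max(cv2.findContours(mask.astype(np.uint8),cv2.RETR_EXTERNAL,cv2.CHAIN_APPROX_NONE)[0],key=cv2.contourArea)
    P=ray(n,c.reshape(-1,2),z)[:,:2]; (cx,cy),s,a=cv2.minAreaRect((P*1000).astype(np.float32))
    return (round(cx,1),round(cy,1)),np.round(s,1),round(a,1)
def coupons(im,d,n="top"):
    W=cloud(n,d); lab=cv2.cvtColor(im,cv2.COLOR_BGR2LAB).astype(float)
    zm=cv2.GaussianBlur(np.nan_to_num(W[...,2]).astype(np.float32),(0,0),1.2)
    return W,lab,zm
E
python3 - <<'E'
from h import *
im=cv2.imread("pics/top0.png"); d=np.load("pics/top0.npy"); W,lab,zm=coupons(im,d)
bx=np.zeros(d.shape,bool); bx[185:262,325:415]=1
m=bx&(zm>.024)&(zm<.06); 
o=cv2.morphologyEx(m.astype(np.uint8),cv2.MORPH_OPEN,np.ones((9,9)))
print("cover",rect("top",o,.037), "all",rect("top",m,.036))
for n,(u,v) in dict(slant=(319,250),elbow=(342,265)).items():
    t=np.median(lab[235:245,295:305].reshape(-1,3),0)
    sub=np.zeros(d.shape,bool); sub[v-18:v+18,u-17:u+17]=1
    dl=np.linalg.norm((lab-t)*[1,1.5,1.5],axis=2)
    print(n,"lab",t,lab[v,u-5],[ (th,rect("top",sub&(dl>th),.012)) for th in(10,14,18)])
    print(" z",rect("top",sub&(zm>.006),.012))
    K=lab[v-12:v+13,u-12:u+13,0]; 
    b=sub&(lab[...,0]<np.percentile(lab[v-10:v+11,u-10:u+11,0],12)); ys,xs=np.nonzero(b)
    print(" bead",[tuple(p) for p in (ray("top",np.c_[xs,ys],.0135)[:,:2]*1000).round().astype(int)])
st=np.zeros(d.shape,bool); st[180:215,145:188]=1
print("handle",rect("top",st&(W[...,2]>.142),.152), "plate",rect("top",st&(W[...,2]>.069)&(W[...,2]<.081),.075),"white",rect("top",st&(lab[...,0]>200)&(W[...,2]>.065),.075))
E
```

```text
cover ((537.4, -332.5), array([203.4,  72.3]), 57.7) all ((518.9, -321.9), array([230.8, 124.2]), 57.7)
slant lab [203. 129. 138.] [190. 128. 136.] [(10, ((459.8, -187.1), array([48.5, 55.4]), 45.5)), (14, ((458.1, -187.4), array([45.9, 52.2]), 42.8)), (18, ((459.5, -182.4), array([24.4, 61.4]), 82.3))]
 z ((461.3, -188.6), array([40.5, 47.2]), 45.7)
 bead [(np.int64(484), np.int64(-190)), (np.int64(484), np.int64(-193)), (np.int64(481), np.int64(-190)), (np.int64(481), np.int64(-193)), (np.int64(478), np.int64(-188)), (np.int64(478), np.int64(-190)), (np.int64(478), np.int64(-193)), (np.int64(475), np.int64(-188)), (np.int64(475), np.int64(-190)), (np.int64(475), np.int64(-193)), (np.int64(472), np.int64(-188)), (np.int64(472), np.int64(-190)), (np.int64(472), np.int64(-193)), (np.int64(469), np.int64(-188)), (np.int64(469), np.int64(-191)), (np.int64(469), np.int64(-193)), (np.int64(466), np.int64(-185)), (np.int64(466), np.int64(-188)), (np.int64(466), np.int64(-191)), (np.int64(463), np.int64(-185)), (np.int64(463), np.int64(-188)), (np.int64(463), np.int64(-191)), (np.int64(460)
[... 3124 characters left out ...]
11), np.int64(-263)), (np.int64(411), np.int64(-266)), (np.int64(411), np.int64(-268)), (np.int64(408), np.int64(-263)), (np.int64(408), np.int64(-266)), (np.int64(405), np.int64(-260)), (np.int64(405), np.int64(-263)), (np.int64(405), np.int64(-266)), (np.int64(402), np.int64(-260)), (np.int64(402), np.int64(-263)), (np.int64(402), np.int64(-266)), (np.int64(399), np.int64(-260)), (np.int64(399), np.int64(-263)), (np.int64(396), np.int64(-257)), (np.int64(396), np.int64(-260)), (np.int64(396), np.int64(-263)), (np.int64(394), np.int64(-260))]
handle ((583.1, 242.5), array([24.5, 22.9]), 64.8) plate ((585.6, 242.3), array([71. , 55.9]), 72.1) white ((605.0, 237.4), array([68.2, 19.7]), 64.7)
```

Slant sits at jig (-169, 81) with yaw about -12°. Elbow sits at (-168, 2) with yaw about +12°. Next I turn and approach the rod.

Request:
send_rows(
  plan=[
    [[0,0,0],[0,0,-0.096]],
    [[0,0,0],[0,0,-0.096]],
    [[0,0,0],[0,0,-0.096]],
    [[0,0,0],[0,0,-0.097]],
    [[1,0.4,0],[0,0,0]],
    [[1,0.4,0],[0,0,0]],
    [[1,0.4,0],[0,0,0]],
    [[1,0.4,0],[0,0,0]],
    [[1,0.4,0],[0,0,0]],
    [[1,0.4,0],[0,0,0]],
  ],
  gripper=-0.46,
  force=15,
)

```text
time: 1.35
tool_pos: [0.3368, -0.3878, 0.2264]
tool_rot: [-3.141, -0.0, 1.007]
contact_force: [0.9, 0.6, -0.9]
opening: 0.0251
grip_force: 0.0
```

```bash
cat >> h.py <<'E'
J0=np.array([559.,-346.7]); JY=-0.564
def tojig(p): 
    c,s=np.cos(JY),np.sin(JY); q=np.asarray(p)[...,:2]-J0; return np.stack([q[...,0]*c+q[...,1]*s,-q[...,0]*s+q[...,1]*c],-1)
def toworld(q):
    c,s=np.cos(JY),np.sin(JY); q=np.asarray(q,float); return np.stack([q[...,0]*c-q[...,1]*s,q[...,0]*s+q[...,1]*c],-1)+J0
def st():
    s=robot.observe(); p=s["tool_pos"]*1000; print("t",round(s["time"],2),"jig",tojig(p).round(1),"z",p[2].round(1),"rot",s["tool_rot"].round(4),"F",s["contact_force"].round(1),"open",round(s["opening"]*1000,1),"grip",round(s["grip_force"],1)); return s
E
python3 - <<'E'
from h import *
st()
# rod pixels crossing points along image columns
im=cv2.imread("pics/top0.png"); 
P=ray("top",[(341.2,237.8),(371.6,258.1)],.036)*1000; print(tojig(P))
d=np.load("pics/top0.npy"); W=cloud("top",d); j=tojig(W*1000); z=W[...,2]
m=(z>.026)&(z<.05)&(abs(j[...,1])<38)&(j[...,0]<-85)&(j[...,0]>-130); print("rod pts",m.sum(),np.median(j[m],0),np.median(z[m]))
E
```

```text
t 1.35 jig [-165.8 -153.5] z 226.4 rot [-3.1409e+00 -2.0000e-04  1.0066e+00] F [ 0.9  0.6 -0.9] open 25.1 grip 0.0
[[-108.53176243   48.12179761]
 [-109.46952172  -54.22216371]]
rod pts 113 [-104.91231125   -0.26810994] 0.03905331195933721
```

Request:
send_rows(
  plan=[
    [[0.77,0.305,0.78],[0,0,0]],
    [[0.77,0.305,0.78],[0,0,0]],
    [[0.77,0.305,0.78],[0,0,0]],
    [[0.77,0.305,0.78],[0,0,0]],
    [[0.77,0.305,0.78],[0,0,0]],
    [[0.77,0.305,0.78],[0,0,0]],
    [[0.77,0.305,0.78],[0,0,0]],
    [[0.77,0.305,0.78],[0,0,0]],
    [[0,0,0],[0,0,0]],
    [[0,0,0],[0,0,0]],
  ],
)

```text
time: 2.6
tool_pos: [0.4699, -0.2914, 0.071]
tool_rot: [3.142, 0.0, 1.007]
contact_force: [-0.2, -0.7, 0.2]
opening: 0.0252
grip_force: 0.0
```

```bash
python3 - <<'E'
from h import *
im,d=snap("scene","s1"); st()
u=proj("scene",[list(toworld([-105,0])/1000)+[.036]])[0]; print(u)
x,y=u.astype(int); cv2.imwrite("pics/s1c.png",cv2.resize(im[y-60:y+60,x-80:x+80],None,fx=5,fy=5,interpolation=cv2.INTER_CUBIC))
E
```

```text
t 2.65 jig [-104.6   -1.1] z 71.3 rot [3.1408e+00 3.0000e-04 1.0062e+00] F [ 0.1 -0.3  1.1] open 25.0 grip 0.0
[328.29104733 260.92416195]
```

View pics/s1c.png

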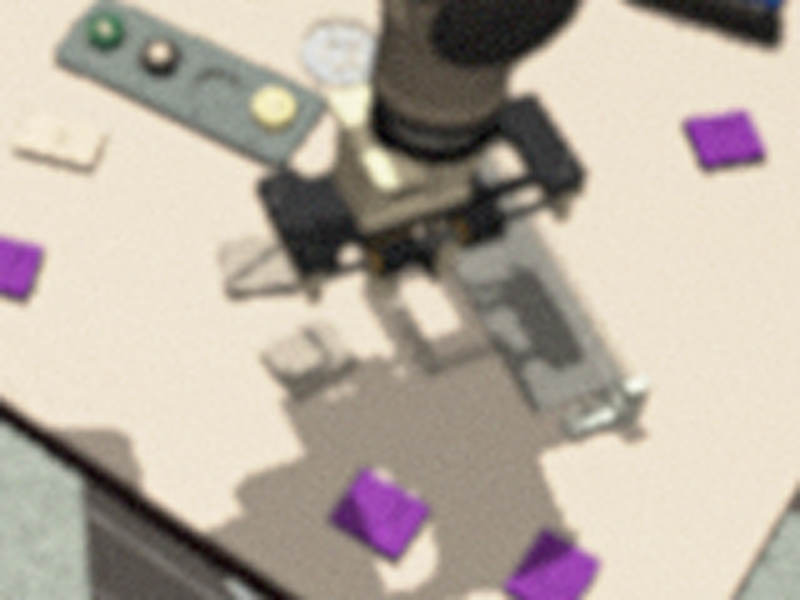

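The gripper straddles the rod, which shows at about (400,290) in the crop. Both coupons are clear of it. I descend and then close.

Request:
send_rows(
  plan=[
    [[0,0,0.31],[0,0,0]],
    [[0,0,0.31],[0,0,0]],
    [[0,0,0.31],[0,0,0]],
    [[0,0,0.31],[0,0,0]],
    [[0,0,0.31],[0,0,0]],
    [[0,0,0.31],[0,0,0]],
    [[0,0,0.31],[0,0,0]],
    [[0,0,0],[0,0,0]],
    [[0,0,0],[0,0,0]],
    [[0,0,0],[0,0,0]],
  ],
)

```text
time: 3.9
tool_pos: [0.4704, -0.2912, 0.0168]
tool_rot: [3.141, 0.0, 1.007]
contact_force: [-0.3, 0.3, -0.6]
opening: 0.0248
grip_force: 0.0
```

Request:
send_rows(
  plan=[
    [[0,0,0],[0,0,0]],
    [[0,0,0],[0,0,0]],
    [[0,0,0],[0,0,0]],
    [[0,0,0],[0,0,0]],
    [[0,0,0],[0,0,0]],
    [[0,0,0],[0,0,0]],
    [[0,0,0],[0,0,0]],
    [[0,0,0],[0,0,0]],
    [[0,0,0],[0,0,0]],
    [[0,0,0],[0,0,0]],
  ],
  gripper=-1,
  force=12,
)

```text
time: 5.15
tool_pos: [0.4696, -0.2907, 0.0165]
tool_rot: [-3.14, 0.0, 1.007]
contact_force: [-5.1, 2.0, 5.2]
opening: 0.0117
grip_force: 12.0
```

```bash
python3 - <<'E'
from h import *
st()
# arc increments (jx,z up) per row, 26 rows to 2.05
for r in [18,20]:
  th=np.linspace(0,2.02,r+1); P=np.c_[-114*np.cos(th),114*np.sin(th)]; print((np.diff(P,axis=0)*[1,-1]/25).round(2).tolist())
E
```

```text
t 5.15 jig [-105.5   -0.4] z 16.5 rot [-3.1403  0.      1.0066] F [-5.1  2.   5.2] open 11.7 grip 12.0
[[0.03, -0.51], [0.09, -0.5], [0.14, -0.49], [0.2, -0.47], [0.25, -0.45], [0.3, -0.42], [0.34, -0.38], [0.38, -0.34], [0.42, -0.3], [0.45, -0.25], [0.47, -0.2], [0.49, -0.14], [0.5, -0.09], [0.51, -0.03], [0.51, 0.03], [0.5, 0.09], [0.49, 0.14], [0.47, 0.2]]
[[0.02, -0.46], [0.07, -0.46], [0.12, -0.45], [0.16, -0.43], [0.2, -0.41], [0.24, -0.39], [0.28, -0.36], [0.32, -0.33], [0.35, -0.3], [0.38, -0.26], [0.4, -0.22], [0.42, -0.18], [0.44, -0.14], [0.45, -0.09], [0.46, -0.05], [0.46, -0.0], [0.46, 0.04], [0.45, 0.09], [0.44, 0.14], [0.42, 0.18]]
```

Rod pinched. Now I swing it along the arc in two calls.

Request:
send_rows(
  plan=[
    [[0,0.02,-0.46],[0,0,0]],
    [[0,0.07,-0.46],[0,0,0]],
    [[0,0.12,-0.45],[0,0,0]],
    [[0,0.16,-0.43],[0,0,0]],
    [[0,0.2,-0.41],[0,0,0]],
    [[0,0.24,-0.39],[0,0,0]],
    [[0,0.28,-0.36],[0,0,0]],
    [[0,0.32,-0.33],[0,0,0]],
    [[0,0.35,-0.3],[0,0,0]],
    [[0,0.38,-0.26],[0,0,0]],
  ],
)

```text
time: 6.4
tool_pos: [0.5142, -0.3192, 0.1159]
tool_rot: [-3.14, 0.001, 1.007]
contact_force: [-8.9, 3.8, 11.6]
opening: 0.011
grip_force: 12.0
```

```bash
python3 -c "
from h import *
st()"
```

```text
t 6.4 jig [-52.5  -0.7] z 115.9 rot [-3.1400e+00  8.0000e-04  1.0068e+00] F [-8.9  3.8 11.6] open 11.0 grip 12.0
```

Request:
send_rows(
  plan=[
    [[0,0.4,-0.2],[0,0,0]],
    [[0,0.42,-0.16],[0,0,0]],
    [[0,0.44,-0.1],[0,0,0]],
    [[0,0.45,-0.08],[0,0,0]],
    [[0,0.46,-0.04],[0,0,0]],
    [[0,0.46,0.0],[0,0,0]],
    [[0,0.46,0.04],[0,0,0]],
    [[0,0.45,0.09],[0,0,0]],
    [[0,0.44,0.14],[0,0,0]],
    [[0,0.42,0.18],[0,0,0]],
  ],
)

```text
time: 7.65
tool_pos: [0.6091, -0.3798, 0.1173]
tool_rot: [3.139, 0.001, 1.006]
contact_force: [-3.0, -1.8, 0.5]
opening: 0.0114
grip_force: 12.0
```

```bash
python3 -c "
from h import *
st()"
```

```text
t 7.65 jig [60.  -1.2] z 117.3 rot [3.1387e+00 1.1000e-03 1.0062e+00] F [-3.  -1.8  0.5] open 11.4 grip 12.0
```

Request:
send_rows(
  plan=[
    [[0,0,0],[0,0,0]],
    [[0,0,0],[0,0,0]],
    [[0,0,0],[0,0,0]],
    [[0,0,0],[0,0,0]],
    [[0,0,0],[0,0,0]],
    [[0,0,-0.4],[0,0,0]],
    [[0,0,-0.8],[0,0,0]],
    [[0,0,-0.8],[0,0,0]],
    [[0,0,-0.8],[0,0,0]],
    [[0,0,-0.6],[0,0,0]],
  ],
  gripper=0,
)

```text
time: 8.9
tool_pos: [0.6086, -0.3786, 0.2029]
tool_rot: [3.14, 0.0, 1.007]
contact_force: [-0.5, -0.4, 0.2]
opening: 0.0457
grip_force: 0.0
```

Request:
send_rows(
  plan=[
    [[0.3,-1,0],[0,0,0]],
    [[0.3,-1,0],[0,0,0]],
    [[0.3,-1,0],[0,0,0]],
    [[0.3,-1,0],[0,0,0]],
    [[0.3,-1,0],[0,0,0]],
    [[0.3,-1,0],[0,0,0]],
    [[0.3,-1,0],[0,0,0]],
    [[0.3,-1,0],[0,0,0]],
    [[0.3,-1,0],[0,0,0]],
    [[0.3,-1,0],[0,0,0]],
  ],
)

```text
time: 10.15
tool_pos: [0.4367, -0.1808, 0.2015]
tool_rot: [3.141, 0.0, 1.006]
contact_force: [0.2, -0.9, -0.0]
opening: 0.046
grip_force: 0.0
```

```bash
python3 - <<'E'
from h import *
im,d=snap("top","t2"); im2,d2=snap("scene","s2"); st()
x,y=350,230
cv2.imwrite("pics/t2c.png",np.hstack([cv2.resize(im[170:290,300:420],(400,400),interpolation=cv2.INTER_CUBIC),cv2.resize(im2[180:340,260:420],(400,400),interpolation=cv2.INTER_CUBIC)]))
E
```

```text
t 10.25 jig [-193.2   75.2] z 201.5 rot [-3.1409e+00 -1.0000e-04  1.0076e+00] F [ 0.5 -0.5  0.2] open 46.0 grip 0.0
```

View pics/t2c.png

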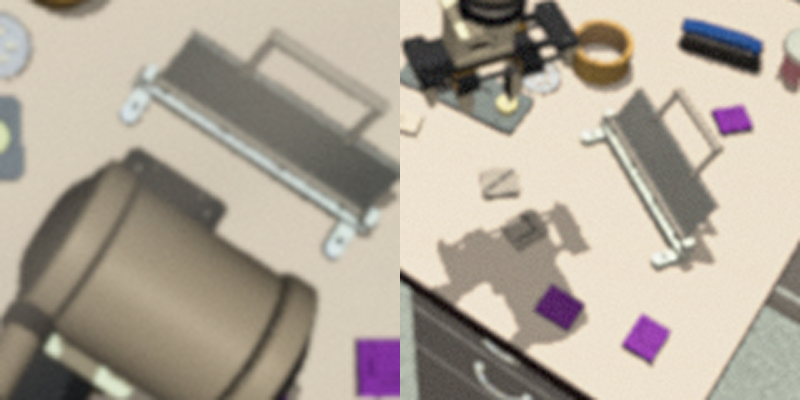

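The cover leans back open on its stop. The fence and white end blocks are visible at (340,201) and (402,241) in top pixels, and both coupons are unmoved. I refine the jig pose from these.

```bash
python3 - <<'E'
from h import *
im=cv2.imread("pics/t2.png"); lab=cv2.cvtColor(im,cv2.COLOR_BGR2LAB).astype(float)
im2=cv2.imread("pics/s2.png"); lab2=cv2.cvtColor(im2,cv2.COLOR_BGR2LAB).astype(float)
for n,l in(("top",lab),("scene",lab2)):
    v,u=np.mgrid[:420,:560]
    P=ray(n,np.stack([u,v],-1).reshape(-1,2),.014)*1000; j=tojig(P).reshape(420,560,2)
    m=(l[...,2]<131)&(l[...,0]>150)
    for y0 in(106,-106):
        mm=m&(abs(j[...,1]-y0)<16)&(j[...,0]>-45)&(j[...,0]<-2); q=j[mm]
        print(n,y0,mm.sum(),"x",np.percentile(q[:,0],[1,50]).round(1),"y",np.percentile(q[:,1],[2,50,98]).round(1))
    P=ray(n,np.stack([u,v],-1).reshape(-1,2),.024)*1000; j=tojig(P).reshape(420,560,2)
    mm=m&(abs(j[...,1])<90)&(j[...,0]>-15)&(j[...,0]<25); 
    for a,b in((-90,-40),(-40,0),(0,40),(40,90)):
        q=j[mm&(j[...,1]>a)&(j[...,1]<b)]; print("  fence",a,b,len(q),np.percentile(q[:,0],[3,50,97]).round(1))
# scene view coupons
W,lab,zm=coupons(im2,np.load("pics/s2.npy"),"scene"); j=tojig(W*1000)
for n,c in dict(slant=(-169,81),elbow=(-168,2)).items():
    m=(zm>.006)&(zm<.03)&(abs(j[...,0]-c[0])<40)&(abs(j[...,1]-c[1])<38); r=rect("scene",m,.011); print(n,r,tojig(np.array(r[0])))
E
```

```text
top 106 54 x [-34.  -18.4] y [ 99.5 106.  112.7]
top -106 45 x [-34.9 -23.1] y [-111.5 -105.   -98. ]
  fence -90 -40 36 [-3.5 -0.1  3.3]
  fence -40 0 26 [-2.1  0.4  3.5]
  fence 0 40 26 [-2.3  0.7  3.6]
  fence 40 90 20 [-1.4  1.3  3.5]Traceback (most recent call last):
  File "<stdin>", line 10, in <module>
    return _quantile_unchecked(
        a, q, axis, out, overwrite_input, method, keepdims, weights)
    return _ureduce(a,
                    func=_quantile_ureduce_func,
    ...<5 lines>...
                    overwrite_input=overwrite_input,
                    method=method)
    r = func(a, **kwargs)
    result = _quantile(arr,
                       quantiles=q,
    ...<2 lines>...
                       out=out,
                       weights=wgt)
    slices_having_nans = np.isnan(arr[-1, ...])
                                  ~~~^^^^^^^^^
IndexError: index -1 is out of bounds for axis 0 with size 0
```

```bash
sed -i 's/^J0=.*/J0=np.array([558.4,-345.8]); JY=-0.572/' h.py; python3 - <<'E'
from h import *
s=st(); print(s["qpos"].round(3))
im2=cv2.imread("pics/s2.png")
W,lab,zm=coupons(im2,np.load("pics/s2.npy"),"scene"); j=tojig(W*1000)
for n,c in dict(slant=(-169,81),elbow=(-168,2)).items():
    print(n,tojig(np.array(dict(slant=(459.5,-187.7),elbow=(418,-255.5))[n])))
    m=(zm>.006)&(zm<.03)&(abs(j[...,0]-c[0])<40)&(abs(j[...,1]-c[1])<38); r=rect("scene",m,.011); print(n,r,tojig(np.array(r[0])))
E
```

```text
t 10.25 jig [-192.8   73.2] z 201.5 rot [-3.1409e+00 -1.0000e-04  1.0076e+00] F [ 0.5 -0.5  0.2] open 46.0 grip 0.0
[-0.554  0.269  1.704  0.     1.169  0.009]
slant [-168.73896595   79.39761564]
slant ((456.2, -187.4), array([42.6, 48.8]), 43.6) [-171.67606648   77.86352291]
elbow [-1.66931856e+02 -7.45452230e-02]
elbow ((415.4, -256.1), array([41.5, 48.6]), 73.9) [-168.7931989    -1.98645564]
```

Request:
send_rows(
  plan=[
    [[0,0,0.6],[0,0,-0.109]],
    [[0,0,0.6],[0,0,-0.108]],
    [[0,0,0.6],[0,0,-0.108]],
    [[0,0,0.6],[0,0,-0.108]],
    [[0,0,0.6],[0,0,-0.108]],
    [[0,0,0.6],[0,0,-0.108]],
    [[0,0,0.6],[0,0,-0.108]],
    [[0,0,0.6],[0,0,-0.108]],
    [[-0.79,0.4,0.6],[0,0,0]],
    [[0,0,0],[0,0,0]],
  ],
  gripper=0.22,
)

```text
time: 11.5
tool_pos: [0.4593, -0.189, 0.0653]
tool_rot: [-3.141, 0.0, 2.365]
contact_force: [-1.3, -0.3, 0.2]
opening: 0.056
grip_force: 0.0
```

```bash
python3 - <<'E'
from h import *
s=st(); print((s["tool_pos"]*1000).round(1))
E
```

```text
t 11.5 jig [-168.2   78.3] z 65.3 rot [-3.1415  0.      2.3651] F [-1.3 -0.3  0.2] open 56.0 grip 0.0
[ 459.3 -189.    65.3]
```

Request:
send_rows(
  plan=[
    [[0,0,0.4],[0,0,0]],
    [[0,0,0.4],[0,0,0]],
    [[0,0,0.4],[0,0,0]],
    [[0,0,0.4],[0,0,0]],
    [[0,0,0.35],[0,0,0]],
    [[0,0,0.3],[0,0,0]],
    [[0,0,0.2],[0,0,0]],
    [[0,0,0],[0,0,0]],
    [[0,0,0],[0,0,0]],
    [[0,0,0],[0,0,0]],
  ],
)

```text
time: 12.75
tool_pos: [0.4585, -0.1882, 0.005]
tool_rot: [3.141, 0.001, 2.365]
contact_force: [-0.8, -0.7, -0.1]
opening: 0.0561
grip_force: 0.0
```

Request:
send_rows(
  plan=[
    [[0,0,0],[0,0,0]],
    [[0,0,0],[0,0,0]],
    [[0,0,0],[0,0,0]],
    [[0,0,0],[0,0,0]],
    [[0,0,0],[0,0,0]],
    [[0,0,0],[0,0,0]],
    [[0,0,0],[0,0,0]],
    [[0,0,0],[0,0,0]],
    [[0,0,0],[0,0,0]],
    [[0,0,0],[0,0,0]],
  ],
  gripper=-1,
  force=8,
)

```text
time: 14.0
tool_pos: [0.4585, -0.188, 0.0049]
tool_rot: [3.141, 0.0, 2.365]
contact_force: [2.0, 3.1, 6.3]
opening: 0.0414
grip_force: 8.0
```

```bash
python3 - <<'E'
from h import *
s=st(); print((s["tool_pos"]*1000).round(1))
E
```

```text
t 14.0 jig [-169.4   78.5] z 4.9 rot [3.1413e+00 4.0000e-04 2.3652e+00] F [2.  3.1 6.3] open 41.4 grip 8.0
[ 458.5 -188.     4.9]
```

Request:
send_rows(
  plan=[
    [[0,0,0],[0,0,-0.065]],
    [[0,0,0],[0,0,-0.065]],
    [[-0.44,-0.08,0],[0,0,0]],
    [[-0.44,-0.08,0],[0,0,0]],
    [[-0.44,-0.08,0],[0,0,0]],
    [[-0.44,-0.08,0],[0,0,0]],
    [[-0.44,-0.08,0],[0,0,0]],
    [[-0.44,-0.08,0],[0,0,0]],
    [[-0.44,-0.08,0],[0,0,0]],
    [[-0.44,-0.08,0],[0,0,0]],
  ],
)

```text
time: 15.25
tool_pos: [0.5217, -0.2484, 0.0044]
tool_rot: [-3.141, -0.006, 2.569]
contact_force: [-5.5, 5.2, 9.5]
opening: 0.0421
grip_force: 8.0
```

```bash
python3 - <<'E'
from h import *
st()
E
```

```text
t 15.25 jig [-83.6  62. ] z 4.4 rot [-3.1411 -0.0055  2.569 ] F [-5.5  5.2  9.5] open 42.1 grip 8.0
```

Request:
send_rows(
  plan=[
    [[0,0,0],[0,0,0]],
    [[0,0,0],[0,0,0]],
    [[0,0,0],[0,0,0]],
    [[0,0,-0.5],[0,0,0]],
    [[0,0,-0.5],[0,0,0]],
    [[0,0,-0.6],[0,0,0]],
    [[0.7,0,0],[0,0,0]],
    [[0.7,0,0],[0,0,0]],
    [[0.6,0,0],[0,0,0]],
    [[0,0,0],[0,0,0]],
  ],
  gripper=0.13,
)

```text
time: 16.5
tool_pos: [0.4813, -0.2219, 0.0457]
tool_rot: [-3.142, 0.001, 2.57]
contact_force: [-0.1, -0.6, -0.2]
opening: 0.0519
grip_force: 0.0
```

Request:
send_rows(
  plan=[
    [[0,0,0],[0,0,0]],
    [[0,0,0],[0,0,0]],
    [[0,0,0],[0,0,0]],
    [[0,0,0],[0,0,0]],
    [[0,0,0],[0,0,0]],
    [[0,0,0.4],[0,0,0]],
    [[0,0,0.4],[0,0,0]],
    [[0,0,0.4],[0,0,0]],
    [[0,0,0.4],[0,0,0]],
    [[0,0,0],[0,0,0]],
  ],
  gripper=-0.78,
)

```text
time: 17.75
tool_pos: [0.481, -0.2218, 0.0036]
tool_rot: [-3.142, -0.002, 2.569]
contact_force: [0.5, -0.1, -0.9]
opening: 0.0102
grip_force: 0.0
```

```bash
python3 - <<'E'
from h import *
st()
E
```

```text
t 17.75 jig [-132.3   62.4] z 3.6 rot [-3.1415e+00 -2.0000e-03  2.5694e+00] F [ 0.5 -0.1 -0.9] open 10.2 grip 0.0
```

Request:
send_rows(
  plan=[
    [[-0.32,0,0],[0,0,0]],
    [[-0.32,0,0],[0,0,0]],
    [[-0.32,0,0],[0,0,0]],
    [[-0.32,0,0],[0,0,0]],
    [[-0.32,0,0],[0,0,0]],
    [[-0.32,0,0],[0,0,0]],
    [[-0.32,0,0],[0,0,0]],
    [[-0.22,0,0],[0,0,0]],
    [[-0.16,0,0],[0,0,0]],
    [[-0.1,0,0],[0,0,0]],
  ],
)

```text
time: 19.0
tool_pos: [0.5389, -0.259, 0.0047]
tool_rot: [-3.142, -0.0, 2.569]
contact_force: [-3.4, 1.7, 2.3]
opening: 0.0102
grip_force: 1.7
```

```bash
python3 - <<'E'
from h import *
st()
E
```

```text
t 19.0 jig [-63.4  62.4] z 4.7 rot [-3.1415 -0.      2.5695] F [-3.4  1.7  2.3] open 10.2 grip 1.7
```

Creep on at 1–1.5 mm per row until the fence stops it.

Request:
send_rows(
  plan=[
    [[-0.05,0,0],[0,0,0]],
    [[-0.05,0,0],[0,0,0]],
    [[-0.05,0,0],[0,0,0]],
    [[-0.04,0,0],[0,0,0]],
    [[-0.03,0,0],[0,0,0]],
    [[0,0,0],[0,0,0]],
    [[0,0,0],[0,0,0]],
    [[0,0,0],[0,0,0]],
    [[0,0,0],[0,0,0]],
    [[0,0,0],[0,0,0]],
  ],
)

```text
time: 20.25
tool_pos: [0.5405, -0.2601, 0.0046]
tool_rot: [-3.141, -0.007, 2.57]
contact_force: [-12.7, 6.9, 9.7]
opening: 0.0102
grip_force: 6.7
```

```bash
python3 - <<'E'
from h import *
st()
E
```

```text
t 20.25 jig [-61.4  62.4] z 4.6 rot [-3.1413 -0.0072  2.5698] F [-12.7   6.9   9.7] open 10.2 grip 6.7
```

Request:
send_rows(
  plan=[
    [[0.3,0,0],[0,0,0]],
    [[0.3,0,0],[0,0,0]],
    [[0,0,-0.6],[0,0,0]],
    [[0,0,-0.6],[0,0,0]],
    [[0,0,-0.6],[0,0,0]],
    [[0.92,-0.64,0],[0,0,0]],
    [[0.92,-0.64,0],[0,0,0]],
    [[0.92,-0.64,0],[0,0,0]],
    [[0.92,-0.64,0],[0,0,-0.08]],
    [[0,0,0],[0,0,-0.079]],
  ],
)

```text
time: 21.5
tool_pos: [0.4174, -0.258, 0.0507]
tool_rot: [-3.141, -0.0, 2.822]
contact_force: [0.8, 0.1, -0.2]
opening: 0.0098
grip_force: 0.0
```

Request:
send_rows(
  plan=[
    [[0,0,0],[0,0,0]],
    [[0,0,0],[0,0,0]],
    [[0,0,0],[0,0,0]],
    [[0,0,0],[0,0,0]],
    [[0,0,0],[0,0,0]],
    [[0,0,0],[0,0,0]],
    [[0,0,0],[0,0,0]],
    [[0,0,0],[0,0,0]],
    [[0,0,0],[0,0,0]],
    [[0,0,0],[0,0,0]],
  ],
  gripper=0.22,
)

```text
time: 22.75
tool_pos: [0.4188, -0.2578, 0.0497]
tool_rot: [-3.142, 0.0, 2.819]
contact_force: [0.0, -0.4, -0.1]
opening: 0.0561
grip_force: 0.0
```

```bash
python3 - <<'E'
from h import *
s=st(); print((s["tool_pos"]*1000).round(1))
im,d=snap("top","t3"); im2,d2=snap("scene","s3")
cv2.imwrite("pics/t3c.png",np.hstack([cv2.resize(im[170:290,300:420],(400,400),interpolation=cv2.INTER_CUBIC),cv2.resize(im2[200:320,280:400],(400,400),interpolation=cv2.INTER_CUBIC)]))
E
```

```text
t 22.75 jig [-165.    -1.6] z 49.7 rot [-3.1415e+00  1.0000e-04  2.8192e+00] F [ 0.  -0.4 -0.1] open 56.1 grip 0.0
[ 418.8 -257.8   49.7]
```

View pics/t3c.png

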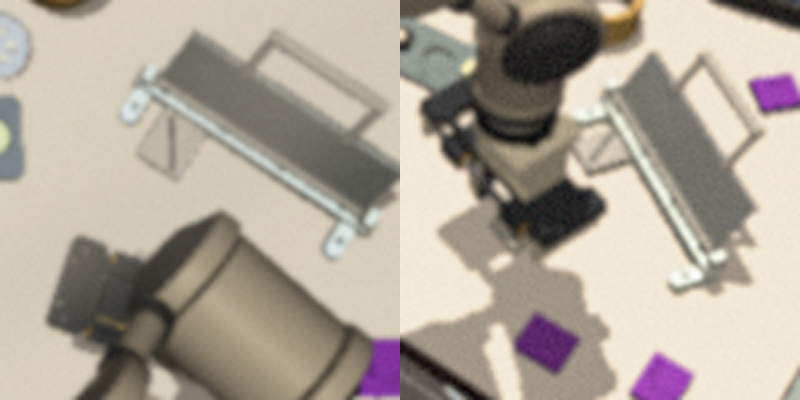

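The slant coupon lies square against the fence, at about (352,213) in the top view. The gripper is over the elbow, so I descend and squeeze.

Request:
send_rows(
  plan=[
    [[0,0,0.35],[0,0,0]],
    [[0,0,0.35],[0,0,0]],
    [[0,0,0.35],[0,0,0]],
    [[0,0,0.3],[0,0,0]],
    [[0,0,0.25],[0,0,0]],
    [[0,0,0.2],[0,0,0]],
    [[0,0,0],[0,0,0]],
    [[0,0,0],[0,0,0]],
    [[0,0,0],[0,0,0]],
    [[0,0,0],[0,0,0]],
  ],
)

```text
time: 24.1
tool_pos: [0.4188, -0.2579, 0.0049]
tool_rot: [-3.141, 0.0, 2.819]
contact_force: [-0.6, 0.5, -0.2]
opening: 0.0561
grip_force: 0.0
```

Request:
send_rows(
  plan=[
    [[0,0,0],[0,0,0]],
    [[0,0,0],[0,0,0]],
    [[0,0,0],[0,0,0]],
    [[0,0,0],[0,0,0]],
    [[0,0,0],[0,0,0]],
    [[0,0,0],[0,0,0]],
    [[0,0,0],[0,0,0]],
    [[0,0,0],[0,0,0]],
    [[0,0,0],[0,0,0]],
    [[0,0,0],[0,0,0]],
  ],
  gripper=-1,
  force=8,
)

```text
time: 25.35
tool_pos: [0.4186, -0.2578, 0.0047]
tool_rot: [-3.142, -0.0, 2.819]
contact_force: [-1.2, 3.7, 4.2]
opening: 0.0419
grip_force: 8.0
```

```bash
python3 - <<'E'
from h import *
st()
E
```

```text
t 25.35 jig [-165.2   -1.6] z 4.7 rot [-3.1416e+00 -2.0000e-04  2.8192e+00] F [-1.2  3.7  4.2] open 41.9 grip 8.0
```

Request:
send_rows(
  plan=[
    [[0,0,0],[0,0,0.079]],
    [[0,0,0],[0,0,0.079]],
    [[-0.4,0,0],[0,0,0]],
    [[-0.4,0,0],[0,0,0]],
    [[-0.4,0,0],[0,0,0]],
    [[-0.4,0,0],[0,0,0]],
    [[-0.4,0,0],[0,0,0]],
    [[-0.4,0,0],[0,0,0]],
    [[-0.4,0,0],[0,0,0]],
    [[-0.4,0,0],[0,0,0]],
  ],
)

```text
time: 26.6
tool_pos: [0.4867, -0.3014, 0.0047]
tool_rot: [-3.141, 0.0, 2.571]
contact_force: [-1.7, 1.2, 1.1]
opening: 0.042
grip_force: 8.0
```

Request:
send_rows(
  plan=[
    [[0,0,0],[0,0,0]],
    [[0,0,0],[0,0,0]],
    [[0,0,0],[0,0,0]],
    [[0,0,-0.5],[0,0,0]],
    [[0,0,-0.5],[0,0,0]],
    [[0,0,-0.6],[0,0,0]],
    [[0.7,0,0],[0,0,0]],
    [[0.7,0,0],[0,0,0]],
    [[0.6,0,0],[0,0,0]],
    [[0,0,0],[0,0,0]],
  ],
  gripper=0.13,
)

```text
time: 27.85
tool_pos: [0.4437, -0.2738, 0.0457]
tool_rot: [-3.141, 0.001, 2.571]
contact_force: [1.1, -0.6, 0.5]
opening: 0.0519
grip_force: 0.0
```

Request:
send_rows(
  plan=[
    [[0,0,0],[0,0,0]],
    [[0,0,0],[0,0,0]],
    [[0,0,0],[0,0,0]],
    [[0,0,0],[0,0,0]],
    [[0,0,0],[0,0,0]],
    [[0,0,0.4],[0,0,0]],
    [[0,0,0.4],[0,0,0]],
    [[0,0,0.4],[0,0,0]],
    [[0,0,0.4],[0,0,0]],
    [[0,0,0],[0,0,0]],
  ],
  gripper=-0.78,
)

```text
time: 29.1
tool_pos: [0.4435, -0.2736, 0.0037]
tool_rot: [3.141, -0.002, 2.571]
contact_force: [-0.8, -0.2, 1.1]
opening: 0.0101
grip_force: 0.0
```

```bash
python3 - <<'E'
from h import *
st()
E
```

```text
t 29.1 jig [-135.7   -1.5] z 3.7 rot [ 3.1414e+00 -1.9000e-03  2.5710e+00] F [-0.8 -0.2  1.1] open 10.1 grip 0.0
```

Request:
send_rows(
  plan=[
    [[-0.34,0,0],[0,0,0]],
    [[-0.34,0,0],[0,0,0]],
    [[-0.34,0,0],[0,0,0]],
    [[-0.34,0,0],[0,0,0]],
    [[-0.34,0,0],[0,0,0]],
    [[-0.34,0,0],[0,0,0]],
    [[-0.34,0,0],[0,0,0]],
    [[-0.24,0,0],[0,0,0]],
    [[-0.16,0,0],[0,0,0]],
    [[-0.1,0,0],[0,0,0]],
  ],
)

```text
time: 30.35
tool_pos: [0.5047, -0.313, 0.0046]
tool_rot: [-3.142, -0.0, 2.571]
contact_force: [-2.3, 1.4, -0.1]
opening: 0.0101
grip_force: 1.2
```

Request:
send_rows(
  plan=[
    [[-0.05,0,0],[0,0,0]],
    [[-0.05,0,0],[0,0,0]],
    [[-0.05,0,0],[0,0,0]],
    [[-0.04,0,0],[0,0,0]],
    [[-0.04,0,0],[0,0,0]],
    [[0,0,0],[0,0,0]],
    [[0,0,0],[0,0,0]],
    [[0,0,0],[0,0,0]],
    [[0,0,0],[0,0,0]],
    [[0,0,0],[0,0,0]],
  ],
)

```text
time: 31.6
tool_pos: [0.5061, -0.3138, 0.0046]
tool_rot: [3.141, -0.009, 2.571]
contact_force: [-13.5, 7.2, 8.5]
opening: 0.0102
grip_force: 7.3
```

```bash
python3 - <<'E'
from h import *
st()
E
```

```text
t 31.6 jig [-61.3  -1.4] z 4.6 rot [ 3.1415 -0.0086  2.5714] F [-13.5   7.2   8.5] open 10.2 grip 7.3
```

Request:
send_rows(
  plan=[
    [[0.2,0,0],[0,0,0]],
    [[0.4,0,0],[0,0,0]],
    [[0,0,-0.8],[0,0,0]],
    [[0,0,-1],[0,0,0]],
    [[0,0,-1],[0,0,0]],
    [[0,0,-1],[0,0,0]],
    [[0,0,-1],[0,0,0]],
    [[0,0,-1],[0,0,0]],
    [[0,0,-1],[0,0,0]],
    [[0,0,-1],[0,0,0]],
  ],
)

```text
time: 32.85
tool_pos: [0.4968, -0.3079, 0.2007]
tool_rot: [-3.141, 0.001, 2.571]
contact_force: [-0.5, 0.1, 0.0]
opening: 0.0105
grip_force: 0.0
```

```bash
python3 - <<'E'
from h import *
s=st(); print((s["tool_pos"]*1000).round(1))
im,d=snap("top","t4"); W0=cloud("top",np.load("pics/top0.npy")); m=(W0[...,0]>.35)&(W0[...,0]<.75)&(W0[...,1]>-.4)&(W0[...,1]<.4)
for y in np.arange(-.3,.4,.05):
    q=W0[m&(abs(W0[...,1]-y)<.025)]; i=np.argmax(q[:,2]); print(y.round(2),q[i].round(3), end=";")
W,lab,zm=coupons(im,d)
v,u=np.mgrid[:420,:560]; j=tojig(ray("top",np.stack([u,v],-1).reshape(-1,2),.0135)*1000).reshape(420,560,2)
print()
# bead pixels dark relative to the coupon
for n,y0 in(("slant",62),("elbow",-1.5)):
    sub=(abs(j[...,1]-y0)<18)&(j[...,0]<-6)&(j[...,0]>-47); L=lab[...,0]; t=np.median(L[sub]); b=sub&(L<t-18); q=j[b]
    print(n,t,b.sum(),"span",q.min(0).round(1),q.max(0).round(1))
    if n=="slant":
        c=np.polyfit(q[:,0],q[:,1],1); print("fit slope",c, "y at x=-26.8",np.polyval(c,-26.8))
    else:
        A=q[(q[:,0]<-25)]; B=q[(q[:,0]>-25)&(q[:,1]>y0-6)]; print("leg1 y",A[:,1].mean(),"leg2 x",B[:,0].mean() if len(B) else None)
    g=sub|((abs(j[...,1]-y0)<26)&(j[...,0]<-4)&(j[...,0]>-58)); print(((j[g&(np.abs(L-203)>10)])).min(0).round(1))
st_=np.zeros(d.shape,bool); st_[180:215,145:188]=1
for th in(.12,.135,.145): print("handle",rect("top",st_&(W[...,2]>th),.152))
cv2.imwrite("pics/t4c.png",cv2.resize(im[190:250,320:400],(800,600),interpolation=cv2.INTER_CUBIC))
E
```

```text
t 32.85 jig [-72.3  -1.4] z 200.7 rot [-3.1415e+00  1.3000e-03  2.5711e+00] F [-0.5  0.1  0. ] open 10.5 grip 0.0
[ 496.8 -307.9  200.7]
-0.3 [ 0.473 -0.291  0.046];-0.25 [ 0.735 -0.225  0.048];-0.2 [ 0.737 -0.219  0.052];-0.15 [ 0.695 -0.165  0.051];-0.1 [ 0.565 -0.114  0.025];-0.05 [ 0.572 -0.027  0.025];-0.0 [0.562 0.013 0.025];0.05 [0.562 0.028 0.025];0.1 [0.418 0.124 0.185];0.15 [0.405 0.163 0.252];0.2 [0.419 0.176 0.203];0.25 [0.58  0.25  0.153];0.3 [0.582 0.275 0.077];0.35 [0.46  0.374 0.039];Traceback (most recent call last):
  File "<stdin>", line 12, in <module>
    return umr_minimum(a, axis, None, out, keepdims, initial, where)
ValueError: zero-size array to reduction operation minimum which has no identity
```

Request:
send_rows(
  plan=[
    [[0.43,0.97,-0.16],[0,0,0]],
    [[0.43,0.97,-0.16],[0,0,0]],
    [[0.43,0.97,-0.16],[0,0,0]],
    [[0.43,0.97,-0.16],[0,0,0]],
    [[0.43,0.97,-0.16],[0,0,0]],
    [[0.43,0.97,-0.16],[0,0,0]],
    [[0.43,0.97,-0.16],[0,0,0]],
    [[0.43,0.97,-0.16],[0,0,0]],
    [[0.43,0.97,-0.16],[0,0,0]],
    [[0.43,0.97,-0.16],[0,0,0]],
  ],
  gripper=0.09,
)

```text
time: 34.15
tool_pos: [0.5373, -0.0449, 0.2394]
tool_rot: [3.141, 0.001, 2.571]
contact_force: [-0.4, -0.1, 0.0]
opening: 0.0502
grip_force: 0.0
```

```bash
python3 - <<'E'
from h import *
s=st(); print((s["tool_pos"]*1000).round(1))
im,d=snap("top","t5"); im2,d2=snap("scene","s5"); W,lab,zm=coupons(im,d)
st_=np.zeros(d.shape,bool); st_[180:215,145:188]=1
for th in(.12,.135,.145): print("handle",rect("top",st_&(W[...,2]>th)&(W[...,2]<.17),.152))
cv2.imwrite("pics/t5c.png",np.hstack([cv2.resize(im[175:265,315:405],(400,400),interpolation=cv2.INTER_CUBIC),cv2.resize(im2[200:300,280:380],(400,400),interpolation=cv2.INTER_CUBIC)]))
E
```

```text
t 34.15 jig [-180.6  241.6] z 239.4 rot [3.1414e+00 6.0000e-04 2.5710e+00] F [-0.4 -0.1  0. ] open 50.2 grip 0.0
[537.3 -44.9 239.4]
handle ((582.0, 239.5), array([30.5, 24. ]), 66.4)
handle ((582.8, 241.9), array([25.9, 22.9]), 64.8)
handle ((583.3, 243.0), array([23.4, 22.9]), 64.8)
```

View pics/t5c.png

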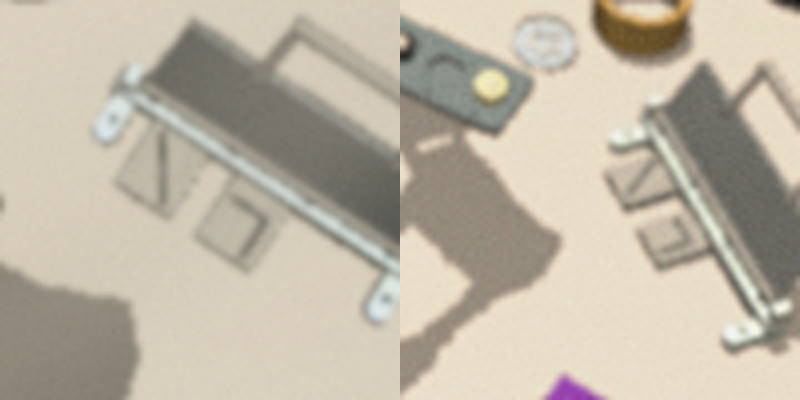

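Both coupons lie home and square in both views: slant near (160,165) and elbow near (240,215) in the left crop. On to the probe.

Request:
send_rows(
  plan=[
    [[0.44,1,0],[0,0,0]],
    [[0.44,1,0],[0,0,0]],
    [[0.44,1,0],[0,0,0]],
    [[0.44,1,0],[0,0,0]],
    [[0.44,1,0],[0,0,0]],
    [[0.44,1,0],[0,0,0]],
    [[0.44,1,0],[0,0,0]],
    [[0.44,1,0],[0,0,0]],
    [[0.44,1,0],[0,0,0]],
    [[0.44,1,0],[0,0,0]],
  ],
)

```text
time: 35.5
tool_pos: [0.5801, 0.224, 0.2391]
tool_rot: [-3.141, 0.0, 2.571]
contact_force: [-0.4, -0.3, 0.4]
opening: 0.0501
grip_force: 0.0
```

Request:
send_rows(
  plan=[
    [[0.28,0.68,0],[0,0,0]],
    [[0,0,0],[0,0,-0.085]],
    [[0,0,0.3],[0,0,0]],
    [[0,0,0.4],[0,0,0]],
    [[0,0,0.4],[0,0,0]],
    [[0,0,0.3],[0,0,0]],
    [[0,0,0],[0,0,0]],
    [[0,0,0],[0,0,0]],
    [[0,0,0],[0,0,0]],
    [[0,0,0],[0,0,0]],
  ],
)

```text
time: 36.75
tool_pos: [0.5831, 0.2422, 0.205]
tool_rot: [3.141, 0.0, 2.705]
contact_force: [0.5, 0.1, 0.2]
opening: 0.0497
grip_force: 0.0
```

```bash
python3 - <<'E'
from h import *
s=st(); print((s["tool_pos"]*1000).round(1),s["qpos"].round(2))
im,d=snap("scene","s6"); u=proj("scene",[[.583,.243,.15]])[0].astype(int); print(u)
cv2.imwrite("pics/s6c.png",cv2.resize(im[max(u[1]-80,0):u[1]+40,u[0]-80:u[0]+80],(800,600),interpolation=cv2.INTER_CUBIC))
im=cv2.imread("pics/t5.png"); W,lab,zm=coupons(im,np.load("pics/t5.npy"))
v,u=np.mgrid[:420,:560]; j=tojig(ray("top",np.stack([u,v],-1).reshape(-1,2),.0135)*1000).reshape(420,560,2)
for n,y0 in(("slant",62),("elbow",-1.5)):
    sub=(abs(j[...,1]-y0)<17)&(j[...,0]<-7)&(j[...,0]>-46); L=lab[...,0]; t=np.median(L[sub]); b=sub&(L<t-15); q=j[b]
    print(n,t,b.sum(),"span",q.min(0).round(1),q.max(0).round(1))
    if n=="slant": c=np.polyfit(q[:,0],q[:,1],1); print(c,"y at x=-26.8",np.polyval(c,-26.8),"mid",q.mean(0))
    else:
        A=q[q[:,0]<-25]; B=q[(q[:,0]>-25)&(q[:,1]>y0-6)]; print("leg1 y",A[:,1].mean(),"leg2 x",B[:,0].mean(),len(A),len(B))
E
```

```text
t 36.75 jig [-297.5  507.8] z 205.0 rot [3.1413e+00 5.0000e-04 2.7045e+00] F [0.5 0.1 0.2] open 49.7 grip 0.0
[583.1 242.2 205. ] [ 0.27  0.56  1.24 -0.    1.35 -0.86]
[225 151]
slant 188.0 46 span [-45.8  46.3] [-7.2 74.8]
[ 0.62548976 77.5157095 ] y at x=-26.8 60.75258398615618 mid [-26.87230144  60.70736018]
elbow 186.0 46 span [-44.4 -17.7] [-14.1  11.6]
leg1 y -13.906550435331216 leg2 x -17.763428840835964 18 16
```

View pics/s6c.png

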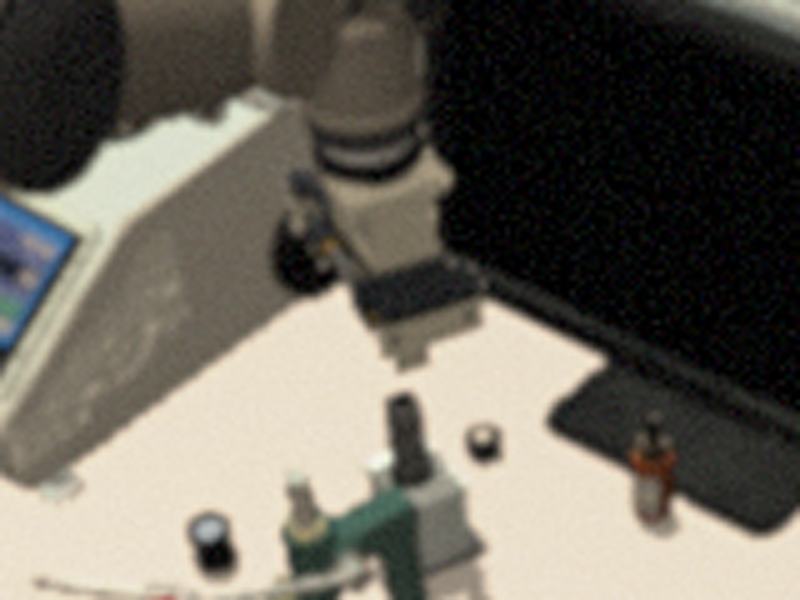

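The open jaws are right above the handle at about (405,395) in the crop, with a clear gap around it.

Request:
send_rows(
  plan=[
    [[0,0,0.5],[0,0,0]],
    [[0,0,0.5],[0,0,0]],
    [[0,0,0.5],[0,0,0]],
    [[0,0,0.5],[0,0,0]],
    [[0,0,0.5],[0,0,0]],
    [[0,0,0.5],[0,0,0]],
    [[0,0,0.5],[0,0,0]],
    [[0,0,0.4],[0,0,0]],
    [[0,0,0.3],[0,0,0]],
    [[0,0,0],[0,0,0]],
  ],
)

```text
time: 38.05
tool_pos: [0.5828, 0.2421, 0.0991]
tool_rot: [-3.141, -0.001, 2.705]
contact_force: [-0.1, 0.6, 1.3]
opening: 0.0498
grip_force: 0.0
```

Request:
send_rows(
  plan=[
    [[0,0,0],[0,0,0]],
    [[0,0,0],[0,0,0]],
    [[0,0,0],[0,0,0]],
    [[0,0,0],[0,0,0]],
    [[0,0,0],[0,0,0]],
    [[0,0,0],[0,0,0]],
    [[0,0,0],[0,0,0]],
    [[0,0,0],[0,0,0]],
    [[0,0,0],[0,0,0]],
    [[0,0,0],[0,0,0]],
  ],
  gripper=-1,
  force=30,
)

```text
time: 39.3
tool_pos: [0.5833, 0.2423, 0.1001]
tool_rot: [3.141, 0.001, 2.705]
contact_force: [0.8, 1.6, 5.5]
opening: 0.0239
grip_force: 30.0
```

```bash
python3 - <<'E'
from h import *
s=st(); print((s["tool_pos"]*1000).round(1),s["torque"].round(2))
E
```

```text
t 39.3 jig [-297.4  508. ] z 100.1 rot [3.1409e+00 7.0000e-04 2.7046e+00] F [0.8 1.6 5.5] open 23.9 grip 30.0
[583.3 242.3 100.1] [ 0.34 -0.24  0.  ]
```

Request:
send_rows(
  plan=[
    [[0,0,-0.3],[0,0,0]],
    [[0,0,-0.4],[0,0,0]],
    [[0,0,-0.5],[0,0,0]],
    [[0,0,-0.5],[0,0,0]],
    [[0,0,-0.5],[0,0,0]],
    [[0,0,-0.5],[0,0,0]],
    [[0,0,-0.5],[0,0,0]],
    [[0,0,-0.5],[0,0,0]],
    [[0,0,-0.5],[0,0,0]],
    [[0,0,-0.5],[0,0,0]],
  ],
)

```text
time: 40.55
tool_pos: [0.583, 0.2421, 0.218]
tool_rot: [-3.141, 0.0, 2.705]
contact_force: [-0.1, -0.9, 0.1]
opening: 0.0241
grip_force: 30.0
```

```bash
python3 - <<'E'
from h import *
s=st(); p=s["tool_pos"]*1000; print(p.round(1),s["torque"].round(2))
ty=s["tool_rot"][2]; print("to slant start above", toworld([[-45.8,49.2]]), "delta world",toworld([-60,20])-p[:2])
im,d=snap("scene","s7"); im2,d2=snap("top","t7")
u=proj("scene",[[.583,.242,.15]])[0].astype(int);a=im[u[1]-60:u[1]+40,u[0]-50:u[0]+50]
w=proj("top",[[.583,.242,.15]])[0].astype(int);b=im2[w[1]-50:w[1]+50,w[0]-50:w[0]+50]
cv2.imwrite("pics/s7c.png",np.hstack([cv2.resize(x,(400,400),interpolation=cv2.INTER_CUBIC) for x in(a,b)]))
E
```

```text
t 40.55 jig [-297.6  507.7] z 218.0 rot [-3.1415e+00  1.0000e-04  2.7046e+00] F [-0.1 -0.9  0.1] open 24.1 grip 30.0
[583.  242.1 218. ] [ 0.1  -0.1   0.04]
to slant start above [[ 546.52312942 -279.63943814]] delta world [ -64.23770023 -538.64949171]
```

View pics/s7c.png

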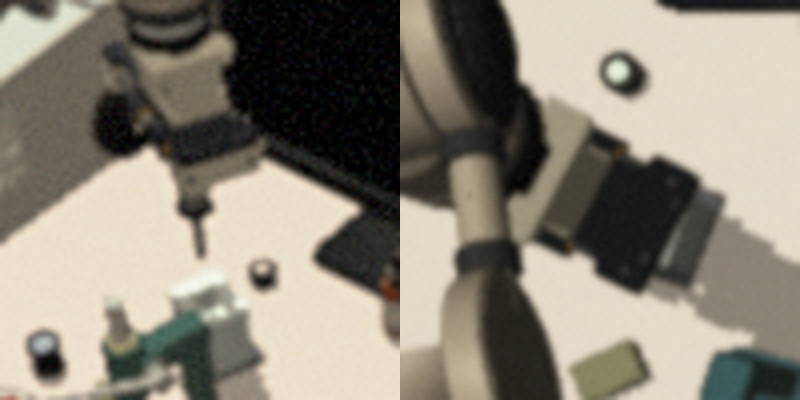

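The probe is held upright, tip near (202,255) in the left crop, and the empty stand is visible below. I carry it to the jig.

Request:
send_rows(
  plan=[
    [[-0.375,-0.976,0],[0,0,0]],
    [[-0.375,-0.976,0],[0,0,0]],
    [[-0.375,-0.976,0],[0,0,0]],
    [[-0.375,-0.976,0],[0,0,0]],
    [[-0.375,-0.976,0],[0,0,0]],
    [[-0.375,-0.976,0],[0,0,0]],
    [[-0.375,-0.976,0],[0,0,0]],
    [[-0.375,-0.976,0],[0,0,0]],
    [[-0.375,-0.976,0],[0,0,0]],
    [[-0.375,-0.976,0],[0,0,0]],
  ],
)

```text
time: 41.9
tool_pos: [0.5644, -0.0194, 0.2168]
tool_rot: [-3.141, -0.001, 2.705]
contact_force: [-0.3, -0.5, -0.9]
opening: 0.0242
grip_force: 30.0
```

Request:
send_rows(
  plan=[
    [[-0.375,-0.976,0.2],[0,0,0]],
    [[-0.375,-0.976,0.2],[0,0,0]],
    [[-0.375,-0.976,0.2],[0,0,0]],
    [[-0.375,-0.976,0.3],[0,0,0]],
    [[-0.375,-0.976,0.4],[0,0,0]],
    [[-0.375,-0.976,0.4],[0,0,0]],
    [[-0.375,-0.976,0.4],[0,0,0]],
    [[-0.375,-0.976,0.4],[0,0,0]],
    [[-0.375,-0.976,0.4],[0,0,0]],
    [[-0.375,-0.976,0.4],[0,0,0]],
  ],
)

```text
time: 43.15
tool_pos: [0.5461, -0.2801, 0.134]
tool_rot: [3.142, -0.001, 2.705]
contact_force: [0.4, 0.1, -1.3]
opening: 0.0234
grip_force: 30.0
```

```bash
python3 - <<'E'
from h import *
s=st(); p=s["tool_pos"]*1000; print(p.round(1))
im,d=snap("scene","s8"); tip=proj("scene",[[p[0]/1000,p[1]/1000,(p[2]-87.1)/1000]])[0]; print(tip)
u=np.array(tip).astype(int);a=im[u[1]-45:u[1]+45,u[0]-60:u[0]+60]
a=cv2.resize(a,(800,600),interpolation=cv2.INTER_CUBIC)
q=(tip-(u-[60,45])+.5)*6.667; cv2.circle(a,tuple(int(x) for x in q),3,(0,0,255),-1)
B=toworld([[-45.8,49.2],[-7.8,75.2],[-45.8,-12.5],[-17.8,-12.5],[-17.8,12.5]])/1000
for b in proj("scene",np.c_[B,np.full(5,.0135)]): cv2.circle(a,tuple(int(x) for x in (b-(u-[60,45])+.5)*6.667),3,(0,255,0),-1)
cv2.imwrite("pics/s8c.png",a)
E
```

```text
t 43.15 jig [-45.9  48.6] z 134.0 rot [ 3.1415e+00 -7.0000e-04  2.7045e+00] F [ 0.4  0.1 -1.3] open 23.4 grip 30.0
[ 546.1 -280.1  134. ]
[338.02817905 242.29445649]
```

View pics/s8c.png

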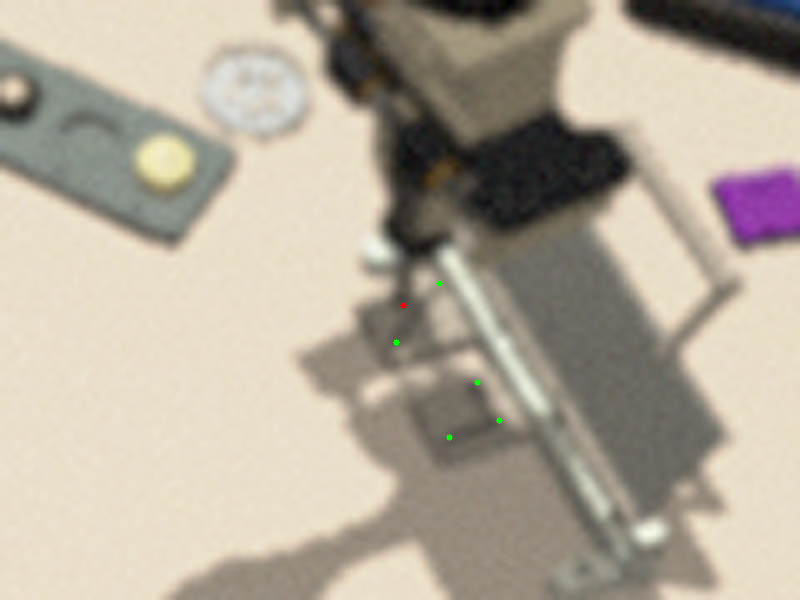

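The tip appears at about (403,303) in the crop, where the tool pose predicts it. I check the bead points with the unshaded scene picture.

```bash
python3 - <<'E'
from h import *
for n,f in(("scene","s5"),("top","t5")):
    im=cv2.imread(f"pics/{f}.png"); L=cv2.GaussianBlur(cv2.cvtColor(im,cv2.COLOR_BGR2LAB)[...,0],(0,0),.6).astype(float)
    v,u=np.mgrid[:420,:560]; j=tojig(ray(n,np.stack([u,v],-1).reshape(-1,2),.0135)*1000).reshape(420,560,2)
    for c,y0 in(("slant",61.5),("elbow",-2.2)):
        sub=(abs(j[...,1]-y0)<17)&(j[...,0]<-8)&(j[...,0]>-45); t=np.median(L[sub]); b=sub&(L<t-12); q=j[b]; w=(t-L)[b]
        if c=="slant": print(n,c,len(q),np.average(q,axis=0,weights=w).round(1),np.polyfit(q[:,0],q[:,1],1))
        else:
            for nm,s in(("leg1",q[:,0]<-24),("leg2",(q[:,0]>-26)&(q[:,1]>-7))): print(n,nm,s.sum(),np.average(q[s],axis=0,weights=w[s]).round(1))
E
```

```text
scene slant 25 [-25.2  63. ] [ 0.61072506 78.33371669]
scene leg1 15 [-32.9 -13.8]
scene leg2 8 [-20.5   1.7]
top slant 45 [-26.2  61.1] [ 0.6341343  77.89817634]
top leg1 21 [-34.  -13.9]
top leg2 16 [-17.7   2.2]
```

Request:
send_rows(
  plan=[
    [[0,0,0.2],[0,0,0]],
    [[0,0,0.2],[0,0,0]],
    [[0,0,0.2],[0,0,0]],
    [[0,0,0.2],[0,0,0]],
    [[0,0,0.16],[0,0,0]],
    [[0,0,0.1],[0,0,0]],
    [[0,0,0.06],[0,0,0]],
    [[0,0,0.04],[0,0,0]],
    [[0,0,0],[0,0,0]],
    [[0,0,0],[0,0,0]],
  ],
)

```text
time: 44.45
tool_pos: [0.5464, -0.2794, 0.1058]
tool_rot: [-3.141, 0.0, 2.705]
contact_force: [0.6, -0.2, -0.9]
opening: 0.0238
grip_force: 30.0
```

```bash
python3 - <<'E'
from h import *
s=st(); p=s["tool_pos"]*1000; print(p.round(1),"to a",(toworld([-45.8,48.7])-p[:2]).round(1))
im,d=snap("scene","s9"); tip=proj("scene",[[p[0]/1000,p[1]/1000,(p[2]-87.1)/1000]])[0]
u=np.array(tip).astype(int);a=im[u[1]-30:u[1]+30,u[0]-40:u[0]+40]
a=cv2.resize(a,(800,600),interpolation=cv2.INTER_CUBIC)
q=(tip-(u-[40,30])+.5)*10; cv2.circle(a,tuple(int(x) for x in q),3,(0,0,255),-1)
cv2.imwrite("pics/s9c.png",a)
E
```

```text
t 44.45 jig [-46.   49.3] z 105.8 rot [-3.1415e+00  2.0000e-04  2.7045e+00] F [ 0.6 -0.2 -0.9] open 23.8 grip 30.0
[ 546.4 -279.4  105.8] to a [-0.1 -0.7]
```

View pics/s9c.png

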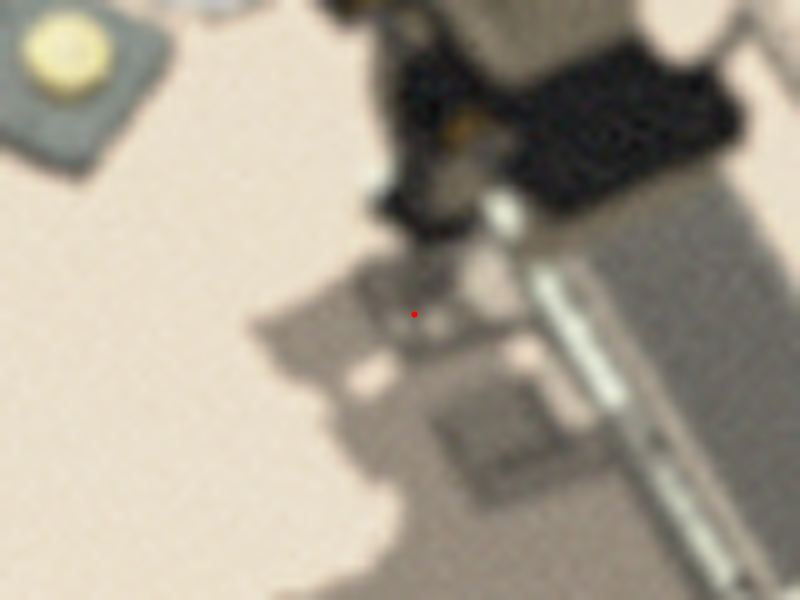

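The tip is over the near end of the slant bead, at about (415,305) in the crop. I ease down, watching the force.

Request:
send_rows(
  plan=[
    [[0,0,0.03],[0,0,0]],
    [[0,0,0.03],[0,0,0]],
    [[0,0,0.03],[0,0,0]],
    [[0,0,0.02],[0,0,0]],
    [[0,0,0.02],[0,0,0]],
    [[0,0,0.01],[0,0,0]],
    [[0,0,0.01],[0,0,0]],
    [[0,0,0],[0,0,0]],
    [[0,0,0],[0,0,0]],
    [[0,0,0],[0,0,0]],
  ],
)

```text
time: 45.75
tool_pos: [0.5464, -0.2794, 0.102]
tool_rot: [-3.142, 0.0, 2.705]
contact_force: [-0.3, 0.5, -1.5]
opening: 0.0236
grip_force: 30.0
```

```bash
python3 - <<'E'
from h import *
st()
E
```

```text
t 45.75 jig [-46.1  49.4] z 102.0 rot [-3.1415e+00  1.0000e-04  2.7046e+00] F [-0.3  0.5 -1.5] open 23.6 grip 30.0
```

Request:
send_rows(
  plan=[
    [[0,0,0.012],[0,0,0]],
    [[0,0,0.012],[0,0,0]],
    [[0,0,0.012],[0,0,0]],
    [[0,0,0],[0,0,0]],
    [[0,0,0],[0,0,0]],
    [[0,0,0],[0,0,0]],
    [[0,0,0],[0,0,0]],
    [[0,0,0],[0,0,0]],
    [[0,0,0],[0,0,0]],
    [[0,0,0],[0,0,0]],
  ],
)

```text
time: 47.0
tool_pos: [0.5464, -0.2794, 0.1011]
tool_rot: [-3.141, 0.0, 2.705]
contact_force: [-0.0, -0.8, -1.6]
opening: 0.024
grip_force: 30.0
```

```bash
python3 - <<'E'
from h import *
import time
s=st(); p=s["tool_pos"]*1000
def f(dj,yaw=2.7046):
    w=toworld(dj)-toworld([0,0]); return np.round(np.array([w@[np.cos(yaw),np.sin(yaw)],w@[np.sin(yaw),-np.cos(yaw)]])/25,3)
print("a->c",f([38,26]),"corr to a",f(np.array([-45.8,48.7])-tojig(p)))
print("c->elbow a",f([-45.8+7.8,-13.2-74.7]),"leg1",f([28,0]),"leg2",f([0,25]))
E
```

```text
t 47.0 jig [-46.1  49.3] z 101.1 rot [-3.1415e+00  1.0000e-04  2.7045e+00] F [-0.  -0.8 -1.6] open 24.0 grip 30.0
a->c [-1.646  0.826] corr to a [-0.008 -0.026]
c->elbow a [ 1.979 -3.279] leg1 [-1.11  -0.151] leg2 [-0.135  0.991]
```

Request:
send_rows(
  plan=[
    [[0.064,-0.062,0.01],[0,0,0]],
    [[0,0,0],[0,0,0]],
    [[-0.0945,0.0474,0],[0,0,0]],
    [[-0.0945,0.0474,0],[0,0,0]],
    [[-0.0945,0.0474,0],[0,0,0]],
    [[-0.0945,0.0474,0],[0,0,0]],
    [[-0.0945,0.0474,0],[0,0,0]],
    [[-0.0945,0.0474,0],[0,0,0]],
    [[-0.0945,0.0474,0],[0,0,0]],
    [[-0.0945,0.0474,0],[0,0,0]],
  ],
)

```text
time: 48.25
tool_pos: [0.5656, -0.2795, 0.1008]
tool_rot: [-3.142, 0.0, 2.705]
contact_force: [0.1, -0.7, -1.3]
opening: 0.0241
grip_force: 30.0
```

Request:
send_rows(
  plan=[
    [[-0.0945,0.0474,0],[0,0,0]],
    [[-0.0945,0.0474,0],[0,0,0]],
    [[-0.0945,0.0474,0],[0,0,0]],
    [[-0.0945,0.0474,0],[0,0,0]],
    [[-0.0945,0.0474,0],[0,0,0]],
    [[-0.0945,0.0474,0],[0,0,0]],
    [[-0.0945,0.0474,0],[0,0,0]],
    [[-0.0945,0.0474,0],[0,0,0]],
    [[-0.0945,0.0474,0],[0,0,0]],
    [[-0.0945,0.0474,0],[0,0,0]],
  ],
)

```text
time: 49.5
tool_pos: [0.592, -0.2787, 0.1008]
tool_rot: [-3.142, 0.0, 2.705]
contact_force: [-0.0, -0.2, -1.2]
opening: 0.0237
grip_force: 30.0
```

```bash
python3 - <<'E'
from h import *
s=st()
E
```

```text
t 49.5 jig [-8.1 74.6] z 100.8 rot [-3.1415  0.      2.7046] F [-0.  -0.2 -1.2] open 23.7 grip 30.0
```

Request:
send_rows(
  plan=[
    [[-0.06,0.03,0],[0,0,0]],
    [[0,0,0],[0,0,0]],
    [[0,0,0],[0,0,0]],
    [[0,0,0.008],[0,0,0]],
    [[0,0,0.008],[0,0,0]],
    [[0,0,0.008],[0,0,0]],
    [[0,0,0.008],[0,0,0]],
    [[0,0,0],[0,0,0]],
    [[0,0,0],[0,0,0]],
    [[0,0,0],[0,0,0]],
  ],
)

```text
time: 50.75
tool_pos: [0.5934, -0.2787, 0.1]
tool_rot: [-3.142, -0.0, 2.705]
contact_force: [-1.3, 0.1, 0.1]
opening: 0.024
grip_force: 30.0
```

```bash
python3 - <<'E'
from h import *
s=st()
E
```

```text
t 50.75 jig [-6.9 75.4] z 100.0 rot [-3.1416e+00 -2.0000e-04  2.7045e+00] F [-1.3  0.1  0.1] open 24.0 grip 30.0
```

Contact begins near TCP z 100.2, so the slant trace ran about 0.6 mm over the bead. Now the elbow.

Request:
send_rows(
  plan=[
    [[0,0,-0.3],[0,0,0]],
    [[0,0,-0.5],[0,0,0]],
    [[0.35,-0.549,0],[0,0,0]],
    [[0.35,-0.549,0],[0,0,0]],
    [[0.35,-0.549,0],[0,0,0]],
    [[0.35,-0.549,0],[0,0,0]],
    [[0.35,-0.549,0],[0,0,0]],
    [[0.35,-0.547,0],[0,0,0]],
    [[0,0,0.3],[0,0,0]],
    [[0,0,0],[0,0,0]],
  ],
)

```text
time: 52.0
tool_pos: [0.5109, -0.3306, 0.1117]
tool_rot: [3.141, -0.001, 2.704]
contact_force: [-0.2, -0.0, -1.4]
opening: 0.0242
grip_force: 30.0
```

```bash
python3 - <<'E'
from h import *
s=st()
# is either coupon still home? (knock check)
im,d=snap("scene","s10"); tip=proj("scene",[list(toworld([-27,20])/1000)+[.012]])[0].astype(int); u=tip
cv2.imwrite("pics/s10c.png",cv2.resize(im[u[1]-30:u[1]+30,u[0]-40:u[0]+40],(800,600),interpolation=cv2.INTER_CUBIC))
E
```

```text
t 52.0 jig [-48.2 -13. ] z 111.7 rot [ 3.1410e+00 -1.3000e-03  2.7044e+00] F [-0.2 -0.  -1.4] open 24.2 grip 30.0
```

View pics/s10c.png

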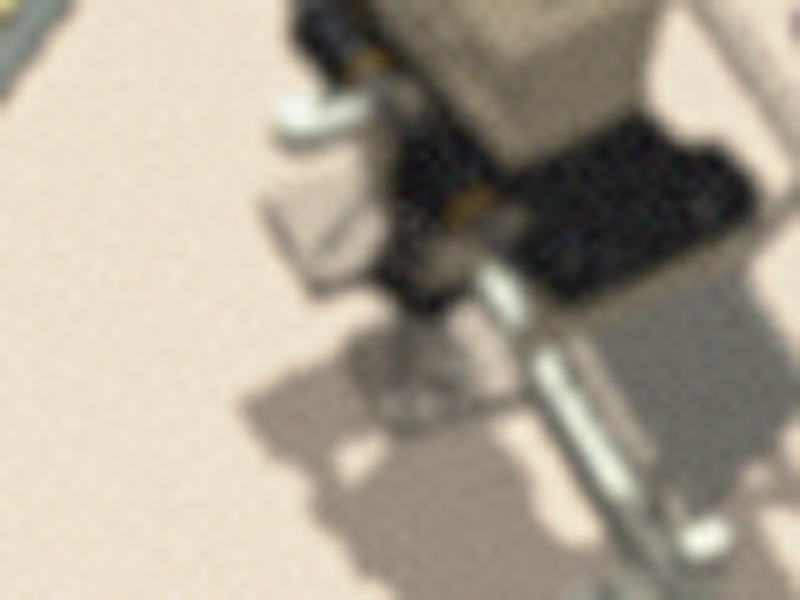

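Both coupons are still in place (slant at about (330,225), elbow at (420,380) in the crop). I lower to the elbow's start.

Request:
send_rows(
  plan=[
    [[0,0,0.15],[0,0,0]],
    [[0,0,0.12],[0,0,0]],
    [[0,0,0.08],[0,0,0]],
    [[0,0,0.05],[0,0,0]],
    [[0,0,0.02],[0,0,0]],
    [[0,0,0.01],[0,0,0]],
    [[0,0,0],[0,0,0]],
    [[0,0,0],[0,0,0]],
    [[0,0,0],[0,0,0]],
    [[0,0,0],[0,0,0]],
  ],
)

```text
time: 53.3
tool_pos: [0.5111, -0.331, 0.1018]
tool_rot: [-3.142, 0.0, 2.705]
contact_force: [0.1, 0.1, -1.7]
opening: 0.0241
grip_force: 30.0
```

```bash
python3 - <<'E'
from h import *
s=st()
E
```

```text
t 53.3 jig [-47.8 -13.2] z 101.8 rot [-3.1415e+00  1.0000e-04  2.7046e+00] F [ 0.1  0.1 -1.7] open 24.1 grip 30.0
```

Request:
send_rows(
  plan=[
    [[0,0,0.02],[0,0,0]],
    [[0,0,0.02],[0,0,0]],
    [[-0.0983,-0.0134,0],[0,0,0]],
    [[-0.0983,-0.0134,0],[0,0,0]],
    [[-0.0983,-0.0134,0],[0,0,0]],
    [[-0.0983,-0.0134,0],[0,0,0]],
    [[-0.0983,-0.0134,0],[0,0,0]],
    [[-0.0983,-0.0134,0],[0,0,0]],
    [[-0.0983,-0.0134,0],[0,0,0]],
    [[-0.0983,-0.0134,0],[0,0,0]],
  ],
)

```text
time: 54.55
tool_pos: [0.5279, -0.3419, 0.1008]
tool_rot: [-3.142, 0.0, 2.705]
contact_force: [0.1, -0.4, -1.3]
opening: 0.024
grip_force: 30.0
```

Request:
send_rows(
  plan=[
    [[-0.0983,-0.0134,0],[0,0,0]],
    [[-0.0983,-0.0134,0],[0,0,0]],
    [[-0.0983,-0.0134,0],[0,0,0]],
    [[-0.0983,-0.0134,0],[0,0,0]],
    [[-0.013,0.0955,0],[0,0,0]],
    [[-0.013,0.0955,0],[0,0,0]],
    [[-0.013,0.0955,0],[0,0,0]],
    [[-0.013,0.0955,0],[0,0,0]],
    [[-0.013,0.0955,0],[0,0,0]],
    [[-0.013,0.0955,0],[0,0,0]],
  ],
)

```text
time: 55.8
tool_pos: [0.544, -0.3349, 0.1008]
tool_rot: [-3.142, 0.0, 2.705]
contact_force: [-0.3, 0.7, -1.3]
opening: 0.0235
grip_force: 30.0
```

Request:
send_rows(
  plan=[
    [[-0.013,0.0955,0],[0,0,0]],
    [[-0.013,0.0955,0],[0,0,0]],
    [[-0.013,0.0955,0],[0,0,0]],
    [[-0.013,0.0955,0],[0,0,0]],
    [[-0.013,0.0955,0],[0,0,0]],
    [[0,0,0],[0,0,0]],
    [[0,0,0],[0,0,0]],
    [[0,0,0],[0,0,0]],
    [[0,0,0],[0,0,0]],
    [[0,0,0],[0,0,0]],
  ],
)

```text
time: 57.05
tool_pos: [0.5505, -0.3249, 0.1008]
tool_rot: [-3.142, 0.0, 2.705]
contact_force: [-0.3, -0.3, -0.6]
opening: 0.0241
grip_force: 30.0
```

```bash
python3 - <<'E'
from h import *
s=st(); print((s["tool_pos"]*1000).round(1))
E
```

```text
t 57.05 jig [-18.   13.3] z 100.8 rot [-3.1415e+00  1.0000e-04  2.7045e+00] F [-0.3 -0.3 -0.6] open 24.1 grip 30.0
[ 550.5 -324.9  100.8]
```

Both beads are traced. I lift and return the probe.

Request:
send_rows(
  plan=[
    [[0,0,-0.4],[0,0,0]],
    [[0,0,-0.8],[0,0,0]],
    [[0,0,-0.9],[0,0,0]],
    [[0,0,-0.9],[0,0,0]],
    [[0,0,-0.9],[0,0,0]],
    [[0,0,-0.8],[0,0,0]],
    [[0.382,0.959,0],[0,0,0]],
    [[0.382,0.959,0],[0,0,0]],
    [[0.382,0.959,0],[0,0,0]],
    [[0.382,0.959,0],[0,0,0]],
  ],
)

```text
time: 58.3
tool_pos: [0.5564, -0.2199, 0.2183]
tool_rot: [3.142, -0.0, 2.705]
contact_force: [-0.1, 0.1, -1.4]
opening: 0.0239
grip_force: 30.0
```

Request:
send_rows(
  plan=[
    [[0.382,0.959,0],[0,0,0]],
    [[0.382,0.959,0],[0,0,0]],
    [[0.382,0.959,0],[0,0,0]],
    [[0.382,0.959,0],[0,0,0]],
    [[0.382,0.959,0],[0,0,0]],
    [[0.382,0.959,0],[0,0,0]],
    [[0.382,0.959,0],[0,0,0]],
    [[0.382,0.959,0],[0,0,0]],
    [[0.382,0.959,0],[0,0,0]],
    [[0.382,0.959,0],[0,0,0]],
  ],
)

```text
time: 59.55
tool_pos: [0.5709, 0.0377, 0.2182]
tool_rot: [-3.141, -0.0, 2.705]
contact_force: [0.0, -0.2, -1.4]
opening: 0.0239
grip_force: 30.0
```

Request:
send_rows(
  plan=[
    [[0.382,0.959,0],[0,0,0]],
    [[0.382,0.959,0],[0,0,0]],
    [[0.382,0.959,0],[0,0,0]],
    [[0.382,0.959,0],[0,0,0]],
    [[0.382,0.959,0],[0,0,0]],
    [[0.382,0.959,0],[0,0,0]],
    [[0.382,0.959,0],[0,0,0]],
    [[0.382,0.959,0],[0,0,0]],
    [[0,0,0],[0,0,0]],
    [[0,0,0],[0,0,0]],
  ],
)

```text
time: 60.8
tool_pos: [0.5828, 0.2419, 0.2181]
tool_rot: [-3.141, -0.0, 2.705]
contact_force: [0.9, -0.2, -0.8]
opening: 0.0239
grip_force: 30.0
```

```bash
python3 - <<'E'
from h import *
s=st(); p=s["tool_pos"]*1000; d=np.array([583.3,242.3])-p[:2]; y=s["tool_rot"][2]; print(p.round(1),"corr",((d@np.array([[np.cos(y),np.sin(y)],[np.sin(y),-np.cos(y)]]).T)/25).round(3))
im,dd=snap("top","t11"); im2,_=snap("scene","s11")
cv2.imwrite("pics/t11c.png",np.hstack([cv2.resize(im[175:265,315:405],(400,400),interpolation=cv2.INTER_CUBIC),cv2.resize(im2[90:190,175:275],(400,400),interpolation=cv2.INTER_CUBIC)]))
E
```

```text
t 60.8 jig [-297.6  507.4] z 218.1 rot [-3.1407e+00 -1.0000e-04  2.7053e+00] F [ 0.9 -0.2 -0.8] open 23.9 grip 30.0
[582.8 241.9 218.1] corr [-0.011  0.023]
```

View pics/t11c.png

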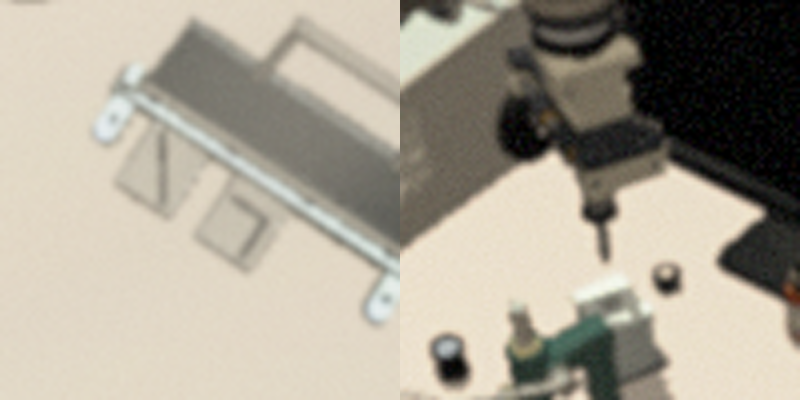

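Coupons and cover are still as they should be, and the probe is upright above the stand hole. I lower it along the path it came out by.

Request:
send_rows(
  plan=[
    [[-0.011,0.023,0.3],[0,0,0]],
    [[0,0,0.45],[0,0,0]],
    [[0,0,0.45],[0,0,0]],
    [[0,0,0.45],[0,0,0]],
    [[0,0,0.45],[0,0,0]],
    [[0,0,0.45],[0,0,0]],
    [[0,0,0.45],[0,0,0]],
    [[0,0,0.45],[0,0,0]],
    [[0,0,0.45],[0,0,0]],
    [[0,0,0.4],[0,0,0]],
  ],
)

```text
time: 62.15
tool_pos: [0.5838, 0.2423, 0.11]
tool_rot: [-3.141, -0.0, 2.705]
contact_force: [-0.3, 0.0, -1.4]
opening: 0.024
grip_force: 30.0
```

Request:
send_rows(
  plan=[
    [[0,0,0.15],[0,0,0]],
    [[0,0,0.1],[0,0,0]],
    [[0,0,0.06],[0,0,0]],
    [[0,0,0.03],[0,0,0]],
    [[0,0,0.03],[0,0,0]],
    [[0,0,0],[0,0,0]],
    [[0,0,0],[0,0,0]],
    [[0,0,0],[0,0,0]],
    [[0,0,0],[0,0,0]],
    [[0,0,0],[0,0,0]],
  ],
)

```text
time: 63.4
tool_pos: [0.5838, 0.2423, 0.1015]
tool_rot: [-3.142, 0.0, 2.705]
contact_force: [1.1, 0.0, -0.6]
opening: 0.0236
grip_force: 30.0
```

```bash
python3 - <<'E'
from h import *
s=st(); print((s["tool_pos"]*1000).round(1))
E
```

```text
t 63.4 jig [-297.   508.3] z 101.5 rot [-3.1415e+00  1.0000e-04  2.7047e+00] F [ 1.1  0.  -0.6] open 23.6 grip 30.0
[583.8 242.3 101.5]
```

Lower the last 1.5 mm, then release and rise.

Request:
send_rows(
  plan=[
    [[0,0,0.02],[0,0,0]],
    [[0,0,0.02],[0,0,0]],
    [[0,0,0.015],[0,0,0]],
    [[0,0,0],[0,0,0]],
    [[0,0,0],[0,0,0]],
    [[0,0,0],[0,0,0]],
    [[0,0,0],[0,0,0]],
    [[0,0,0],[0,0,0]],
    [[0,0,0],[0,0,0]],
    [[0,0,0],[0,0,0]],
  ],
)

```text
time: 64.65
tool_pos: [0.5838, 0.2423, 0.1001]
tool_rot: [-3.142, 0.0, 2.705]
contact_force: [-0.4, 0.1, -0.4]
opening: 0.024
grip_force: 30.0
```

Request:
send_rows(
  plan=[
    [[0,0,0],[0,0,0]],
    [[0,0,0],[0,0,0]],
    [[0,0,0],[0,0,0]],
    [[0,0,0],[0,0,0]],
    [[0,0,0],[0,0,0]],
    [[0,0,0],[0,0,0]],
    [[0,0,0],[0,0,0]],
    [[0,0,0],[0,0,0]],
    [[0,0,0],[0,0,0]],
    [[0,0,0],[0,0,0]],
  ],
  gripper=0.05,
)

```text
time: 65.9
tool_pos: [0.5838, 0.2424, 0.1001]
tool_rot: [-3.142, 0.0, 2.705]
contact_force: [-0.5, -0.8, -0.2]
opening: 0.0484
grip_force: 0.0
```

Request:
send_rows(
  plan=[
    [[0,0,-0.3],[0,0,0]],
    [[0,0,-0.6],[0,0,0]],
    [[0,0,-0.7],[0,0,0]],
    [[0,0,-0.7],[0,0,0]],
    [[0,0,-0.7],[0,0,0]],
    [[0,0,-0.7],[0,0,0]],
    [[-0.4,-1,-0.2],[0,0,0]],
    [[-0.4,-1,0],[0,0,0]],
    [[-0.4,-1,0],[0,0,0]],
    [[-0.4,-1,0],[0,0,0]],
  ],
)

```text
time: 67.15
tool_pos: [0.5779, 0.134, 0.1991]
tool_rot: [3.141, 0.002, 2.705]
contact_force: [-0.2, -0.5, 0.9]
opening: 0.0482
grip_force: 0.0
```

Request:
send_rows(
  plan=[
    [[-0.4,-1,0],[0,0,0]],
    [[-0.4,-1,0],[0,0,0]],
    [[-0.4,-1,0],[0,0,0]],
    [[-0.4,-1,0],[0,0,0]],
    [[0,0,0],[0,0,0]],
    [[0,0,0],[0,0,0]],
    [[0,0,0],[0,0,0]],
    [[0,0,0],[0,0,0]],
    [[0,0,0],[0,0,0]],
    [[0,0,0],[0,0,0]],
  ],
)

```text
time: 68.4
tool_pos: [0.5717, 0.0275, 0.1976]
tool_rot: [-3.142, -0.0, 2.705]
contact_force: [-0.6, 0.3, -0.6]
opening: 0.0482
grip_force: 0.0
```

```bash
python3 - <<'E'
from h import *
st(); im,d=snap("top","t12"); im2,_=snap("scene","s12"); W,_,_=coupons(im,d)
s_=np.zeros(d.shape,bool); s_[180:215,145:188]=1
print("handle",rect("top",s_&(W[...,2]>.142)&(W[...,2]<.17),.152),np.median(W[...,2][s_&(W[...,2]>.142)]))
r=lambda a:cv2.resize(a,(400,300),interpolation=cv2.INTER_CUBIC)
cv2.imwrite("pics/f.png",np.vstack([np.hstack([r(im[175:265,300:420]),r(im[170:230,130:210])]),np.hstack([r(im2[180:300,260:420]),r(im2[100:190,165:285])])]))
E
```

```text
t 68.4 jig [-190.9  321. ] z 197.6 rot [-3.1415 -0.      2.7049] F [-0.6  0.3 -0.6] open 48.2 grip 0.0
handle ((581.2, 237.3), array([23.7, 21.8]), 64.8) 0.5417449553114297
```

View pics/f.png

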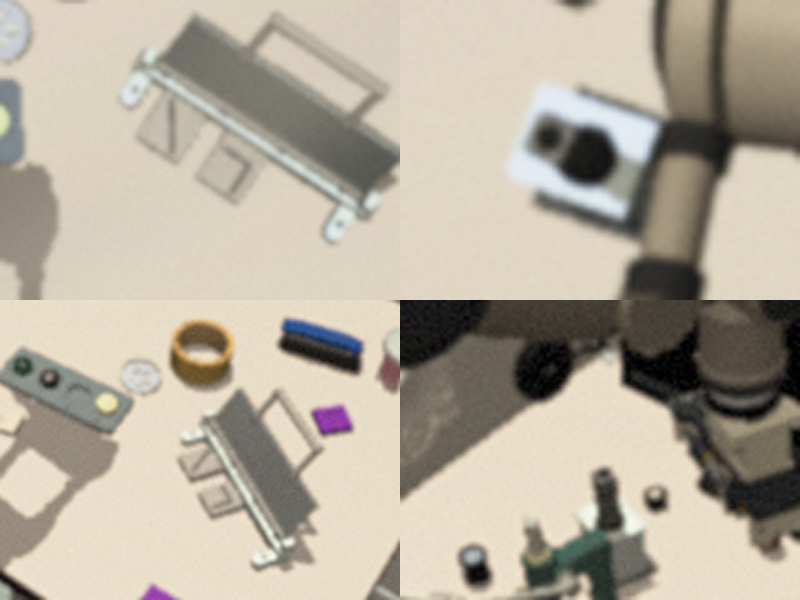

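Cover, coupons and probe all look right. I compare the probe's depth reading with the first picture.

```bash
python3 - <<'E'
from h import *
for f in("top0","t12"):
    W=cloud("top",np.load(f"pics/{f}.npy"))[184:212,148:178]
    for lo,hi in((.140,.17),(.066,.084)):
        m=(W[...,2]>lo)&(W[...,2]<hi); print(f,lo,m.sum(),(W[m].mean(0)*1000).round(1))
    im=cv2.imread(f"pics/{f}.png",0)[184:212,148:178]; print(f,im[::3,::2].tolist()[2:7])
E
```

```text
top0 0.14 86 [584.  243.7 147.9]
top0 0.066 338 [584.3 240.2  74.1]
top0 [[197, 200, 198, 199, 198, 213, 221, 222, 221, 210, 191, 149, 130, 141, 164], [200, 200, 198, 169, 106, 98, 140, 177, 180, 187, 211, 221, 220, 214, 194], [200, 198, 184, 113, 34, 33, 81, 76, 32, 22, 48, 135, 214, 223, 222], [201, 200, 185, 127, 95, 103, 90, 33, 25, 17, 19, 48, 178, 213, 222], [199, 202, 217, 219, 206, 157, 53, 23, 23, 23, 16, 54, 133, 143, 172]]
t12 0.14 82 [581.5 238.4 148.1]
t12 0.066 334 [585.  242.1  74.3]
t12 [[214, 214, 215, 215, 224, 232, 232, 232, 232, 224, 206, 163, 141, 153, 177], [214, 215, 217, 218, 216, 151, 140, 190, 221, 228, 228, 230, 232, 227, 211], [216, 214, 215, 220, 147, 52, 42, 94, 99, 52, 52, 93, 205, 233, 233], [216, 214, 220, 203, 127, 70, 62, 97, 46, 30, 23, 22, 85, 219, 231], [214, 218, 230, 232, 227, 200, 144, 66, 29, 28, 22, 23, 42, 144, 169]]
```

The probe is seated at its original height (148 mm). It has shifted about 5 mm, which is within the hole's slack. Handing in.

```bash
python3 -c "
from cell import robot
print(robot.hand_in())"
```

```text
the job is handed in; nothing more can be done
None
```

I handed in the job at about 68 s: the cover is open on its stop, the slant and elbow coupons are home and square, both beads were traced in order (slant, then elbow) about 0.6 mm above the bead, and the probe is back upright in its stand; the straight coupon was absent.

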